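# Lever the power-bank station back into its foot shoes

### The arm

A 6-joint arm with a two-finger parallel gripper is mounted at the origin on the work surface. World frame = base frame: x ahead of the robot, y to its left, z up, the work surface at z = 0. Lengths are in m, angles in rad, forces in N, time in s.
With the tool pointing down it reaches from about 0.3 to 0.875 m from the base axis. Payload 6.4 kg.
Tool frame: the origin (TCP) lies at the very end of the fingers, on their centre line; the grasp point (between the pads) lies behind it (bot.grip_point_offset is the z of the grasp point in the tool frame, in m); z points along the fingers, y is the direction in which the jaws open and shut (so a half turn about z gives the same grasp; the last joint's range is limited). The gripper opens to 85 mm and grips with 20 to 120 N. Pads are 22 mm wide; open, the fingers measure 114 mm over their backs; the gripper's body (76 mm by 85 mm) begins 54 mm behind the grasp point. The pads swing forward as they close: fully open they stand 13 mm farther back than shut.
Start: joints at [-1.444, 0.181, 1.607, -0, 1.354, -0.206], TCP at [0.188, -0.543, 0.231] pointing down, gripper open.
Joint ranges: [-2.99, 2.99], [-0.89, 2.07], [0.3, 2.58], [-1.14, 4.28], [0, 2.63], [-3.12, 3.12]. Speed limits (rad/s): [2.57, 2.57, 3.01, 3.14, 3.14, 3.14].

### API

Orientations are given as a unit quaternion [w, x, y, z].
In Python, from workcell import bot, capture, ticket gives the robot as it stands.
- The arm moves only by the tool send_rows, never from a script. Its argument "series" is a list that holds one entry, the list of rows, each a list of 7 numbers: the shift along the tool's x, y, z in mm, then the turn, a rotation vector about the tool's x, y, z in degrees, then the closure, from 0 (fully open) to 1 (shut). A call has 1 to 12 rows; each row shifts and turns the pose as measured when the row begins, along the tool's axes as they then stand; what a row does not reach is not made up. A row lasts 1/12 s, in which the tool goes at most 41.7 mm and 7.16 degrees, less where a joint would pass 70% of its speed; a pose out of reach is approached as far as the arm can. A call is refused whole if a number of a shift passes 41.7 or a number of a turn 7.16, either way. A call with a gripper value outside its range is refused whole. The fingers move at their own pace and stop on an object; "force" is the grip in N (left out, the last holds). Time passes only in rows, so rows that do not move let the fingers close. It gives the time, the measured TCP pose, the force and the opening at its end, in the units of the state.
- bot.get_obs(): the state, without advancing time (a new reading comes with each control period).
- capture(name): name is "scene" or "top"; returns a dict with "image" (480x640x3 uint8, red, green, blue), "fx", "fy", "cx", "cy" (pixels), "k1" (the pictures are not rectified: a ray, as slopes to the right and down, at radius r is drawn at 1 + k1 r^2 times it, then the intrinsics apply), "R" (3x3) and "t" (3): a world point X has camera coordinates R X + t. Camera axes: x right, y down, z forward; pixel columns grow to the right and rows downward; lengths in m; the calibration is good to about 2 mm. A picture is of the moment at which its call begins. There is no depth.
- ticket.sign_off(): hands the job in, once; it reports no verdict.
The state is a dict: "time": time; "joint_pos": joint angles; "qd": joint speeds; "joint_efforts": joint torques, N m; "tcp_pos": TCP position; "tcp_rot": TCP orientation; "force": force on the tool from outside, world axes, zero at the start; "ft_torque": the same for the moment, N m; "width": opening from 0.0 (shut) to 1.0 (fully open).
Only numpy, scipy, OpenCV 4.12 (cv2) and the standard library are available. Lean on these libraries where they do the work, as an engineer would, in place of code of your own. Each camera call takes 0.05 s, during which the arm holds its last target. There are 200 camera calls.

### The job

The heavy power-bank station has been knocked out of the two steel foot shoes screwed to the counter: slide the pry bar over the wooden block and under the edge of the station that faces the block, and lever that side up just far enough for its feet to clear the counter and the shoe plates. Keeping it up, swing the bar's handle sideways so that the bar carries the feet over the shoe plates until they just come up against the thin upright stops, without leaning on them, then let the station down gently with both feet standing in their shoes, draw the bar right out and leave it lying at rest, clear of the station. Move the station with the bar only, never by hand, do not force anything, do not tip it far back, and leave the printer, the cup and the telephone where they are.

Things in the scene. Friction and masses are not known exactly. Their poses are not given: they have to be found in the camera images.
- station: White box, about 4.5 kg, 200 (x) by 170 (y) by 187 mm high, flat underside 20 mm up on four feet (14 mm across, at x +-75, y +-65 mm), rubber in front, hard plastic glides behind. Origin at counter level under its centre, z up. Lever the lower edge of its -y side (y = -85) midway between the feet there: it tilts on the rear glides (y = +65) and, carried sideways, turns about a point behind them.
- foot_left (a point): Centre of the sole of the front foot at the station's x = -75, y = -65 mm; axes as the station's.
- foot_right (a point): Centre of the sole of the front foot at the station's x = +75, y = -65 mm; axes as the station's.
- shoe_left (a point): Where foot_left's sole belongs: on its fixed steel shoe plate, 4 mm above the counter, foot just touching the stop. z up, x towards the stop. Plate from x -12 to +7, y +-23 mm; upright stop from x +7 to +10, its top 16 mm above the counter. The foot starts 21 to 28 mm off on the -x side, beside the plate. Feet raised 6 to 12 mm pass over the plate and still meet the stop.
- shoe_right (a point): The same for foot_right; the two shoes are alike and parallel, 150 mm apart.
- block: Loose hardwood block, the fulcrum, 80 (x) by 45 (y) by 30 mm high, lying ready in front of the station's -y edge, long side along it, its nearer top edge 70 to 80 mm from that edge. Need not be moved. Origin at the centre of its underside; y towards the station.
- bar_grip (a point): Grip point on the pry bar's black rubber handle (150 mm long, 26 wide, 20 thick), 40 mm behind the handle's front end, 10 mm above the bar's flat underside. x along the bar to its tip, y across, z up as it lies. Bar 380 mm long, 0.6 kg, centre of mass about 35 mm from here towards the tip. Starts flat on the counter.
- bar_tip (a point): Middle of the tip of the bar's steel blade, 270 mm in front of bar_grip along x, 1.5 mm above the underside; axes as bar_grip. Blade 28 mm wide, 7 thick, its top face tapering to 3 mm over the last 45 mm, toothed there so that it bites what it lifts; underside flat, level with the handle's.
- printer: Black receipt printer, 130 by 125 by 113 mm high, loose, to be left alone. Origin at the centre of its underside.
- cup: Lidded drink cup with a straw, 86 mm across and 126 mm high, loose, to be left alone. Origin at the centre of its underside.
- phone: White desk telephone, 150 by 190 by 72 mm high, loose, to be left alone. Origin at the centre of its underside.

How it is judged:
By the outcome, as a careful person would: the job done as asked, in the order asked, and still so for the second after the job is handed in, with the robot touching nothing.
It also fails if it takes over 72 s, if anything falls off the work surface, if the arm or the gripper's body presses on something with over 40 N, if the wrist force passes 120 N, or if a joint passes its speed limit or range.

## Working session

There is one attempt and no reset: what is moved stays moved. The work goes in short steps, Python scripts to look and compute and a tool call to move; the robot and the scene stay as the last step left them, time stands still between calls to the robot, and variables do not carry over. Pictures are saved under pics/ and viewed, about 8 in all and at most 12, crops included, and the job is handed in when it is done.

Besides the shell and the picture viewer there is one more tool, called after "Emit:" as name(argument=value, ...), one argument or row to a line, values as JSON. send_rows: Moves the arm, as the interface text tells. Its arguments: {"type":"object","properties":{"series":{"type":"array","items":{"type":"array","items":{"type":"array","items":{"type":"number"}}}},"force":{"type":"number"}},"required":["series"]}

```bash
mkdir -p pics; ls; python3 - <<'E'
from workcell import bot, capture
import cv2
for n in ("scene","top"):
    c=capture(n); cv2.imwrite(f"pics/{n}0.png",c["image"][:,:,::-1])
    print(n,{k:c[k] for k in c if k!="image"})
print(bot.get_obs(), bot.grip_point_offset)
E
```

```text
pics
scene {'fx': 498.024722998456, 'fy': 498.024722998456, 'cx': 323.65495917420844, 'cy': 247.52980752415536, 'k1': -0.012933156917465808, 'R': array([[ 0.06432682,  0.99789485, -0.00824189],
       [ 0.71277834, -0.05172469, -0.69947951],
       [-0.69843331,  0.03912065, -0.71460512]]), 't': array([-0.03475485, -0.34670172,  1.43794369])}
top {'fx': 563.7809406716663, 'fy': 563.7809406716663, 'cx': 316.7964843228516, 'cy': 238.96162865844735, 'k1': -0.0029883191407895156, 'R': array([[-0.00569398, -0.99978461,  0.01995753],
       [-0.98578282,  0.00226046, -0.16800929],
       [ 0.16792799, -0.02063044, -0.98558337]]), 't': array([-1.09731014e-03,  5.30964775e-01,  1.33336135e+00])}
{'time': 0.1, 'joint_pos': array([-1.44429273e+00,  1.81469918e-01,  1.60790104e+00, -2.36556051e-06,
        1.35377095e+00, -2.06316302e-01]), 'qd': array([ 4.92029210e-05, -2.62297111e-03, -1.93497094e-03,  7.99295263e-04,
       -9.43431274e-05, -2.00866873e-04]), 'joint_efforts': array([ 1.94046734e-04, -4.45881736e+01, -3.52236128e+01, -3.14826138e-04,
        4.26128317e-03,  9.39328146e-06]), 'tcp_pos': array([ 0.18780253, -0.54295373,  0.23047581]), 'tcp_rot': array([-7.74059546e-04,  9.86185449e-01,  1.65643170e-01,  2.97505434e-05]), 'force': array([-0.29772532,  1.33365308,  0.55528348]), 'ft_torque': array([-0.05703211,  0.04312929,  0.01201291]), 'width': 1.0000096664393432} -0.0187
```

View pics/scene0.png

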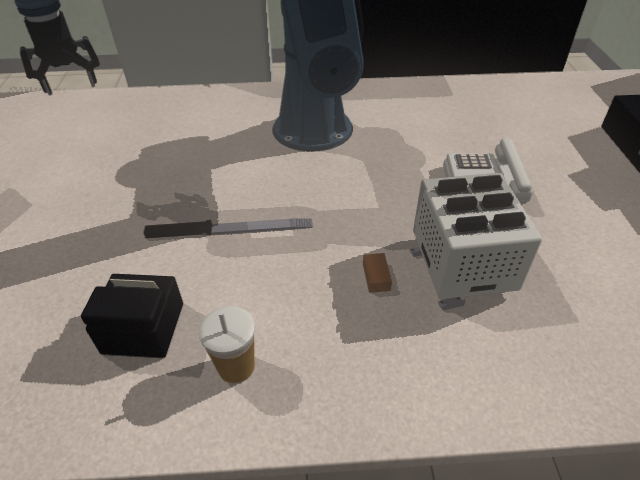

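View pics/top0.png

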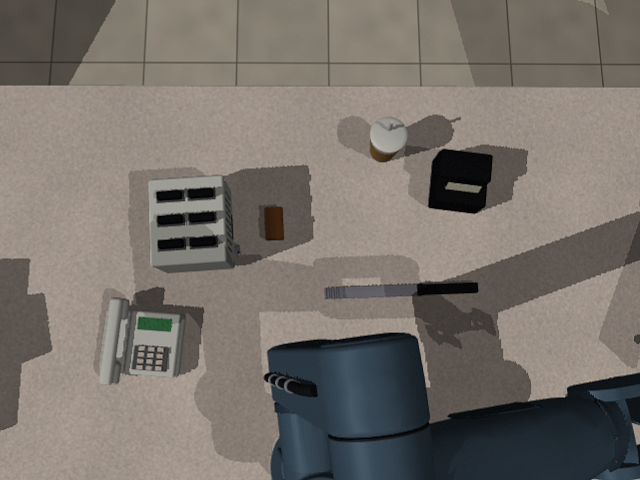

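The scene view shows the bar from (146,230) to (312,223), the block at (377,272), the station at (475,240) and a shoe at (452,302). The top view shows the bar from (478,288) to (325,293), the block at (274,223), the station spanning (150–235, 178–270) and a shoe at (237,248). I'll take zoomed crops next.

```bash
cat > h.py <<'E'
import numpy as np, cv2
from workcell import bot, capture
def K(c): return np.array([[c["fx"],0,c["cx"]],[0,c["fy"],c["cy"]],[0,0,1.]])
def D(c): return np.array([c["k1"],0,0,0,0])
def w(c,uv,z):
    n=cv2.undistortPoints(np.array([[uv]],float),K(c),D(c))[0,0]
    d=c["R"].T@np.array([n[0],n[1],1]); o=-c["R"].T@c["t"]
    return o+d*(z-o[2])/d[2]
def p(c,X):
    return cv2.projectPoints(np.array(X,float).reshape(-1,3),cv2.Rodrigues(c["R"])[0],c["t"],K(c),D(c))[0].reshape(-1,2)
def crop(c,u,v,n,wd=200,ht=150,s=4,name=None,draw=()):
    im=c["image"][:,:,::-1].copy()
    im=cv2.resize(im[v:v+ht,u:u+wd],None,fx=s,fy=s,interpolation=cv2.INTER_CUBIC)
    for a,b in draw:
        q=[tuple(int(round((k+.5)*s-.5)) for k in (x[0]-u,x[1]-v)) for x in p(c,[a,b])]
        cv2.line(im,q[0],q[1],(0,0,255),1)
    cv2.imwrite(f"pics/{n}.png",im)
E
python3 - <<'E'
from h import *
t=capture("top"); s=capture("scene")
crop(t,140,165,"t1"); crop(s,355,170,"s1")
g=lambda c,uv,z:print(uv,z,np.round(w(c,uv,z)*1000,1))
for uv in [(478,288),(417,290),(325,293)]: g(t,uv,0.015 if uv[0]>400 else .005)
for uv in [(146,231),(211,228),(312,223)]: g(s,uv,0.01 if uv[0]<300 else .003)
g(t,(274,223),.03); g(s,(375,264),.03)
E
```

```text
(478, 288) 0.015 [ 411.9 -402.5   15. ]
(417, 290) 0.015 [ 407.6 -250.6   15. ]
(325, 293) 0.005 [401.9 -23.6   5. ]
(146, 231) 0.01 [ 415.1 -394.8   10. ]
(211, 228) 0.01 [ 416.  -248.4   10. ]
(312, 223) 0.003 [408.6 -18.4   3. ]
(274, 223) 0.03 [573.9 102.4  30. ]
(375, 264) 0.03 [570.8 103.9  30. ]
```

View pics/t1.png

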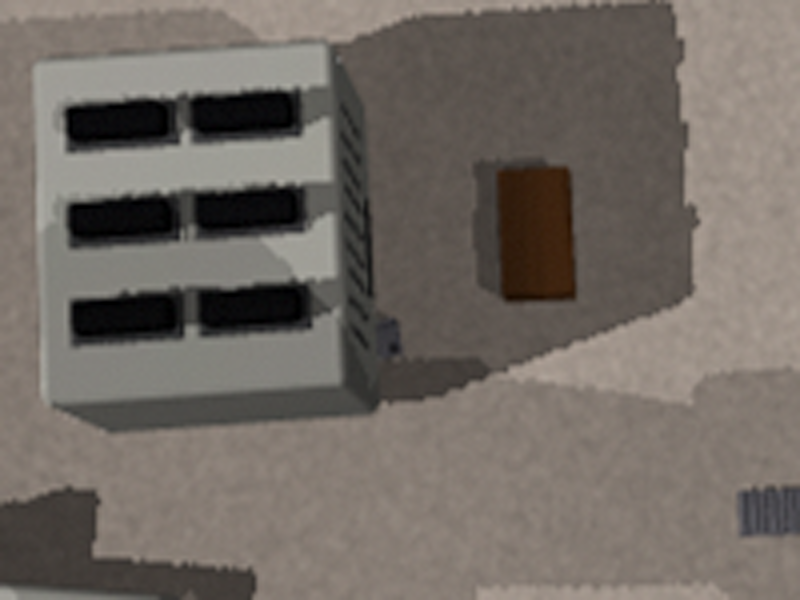

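View pics/s1.png

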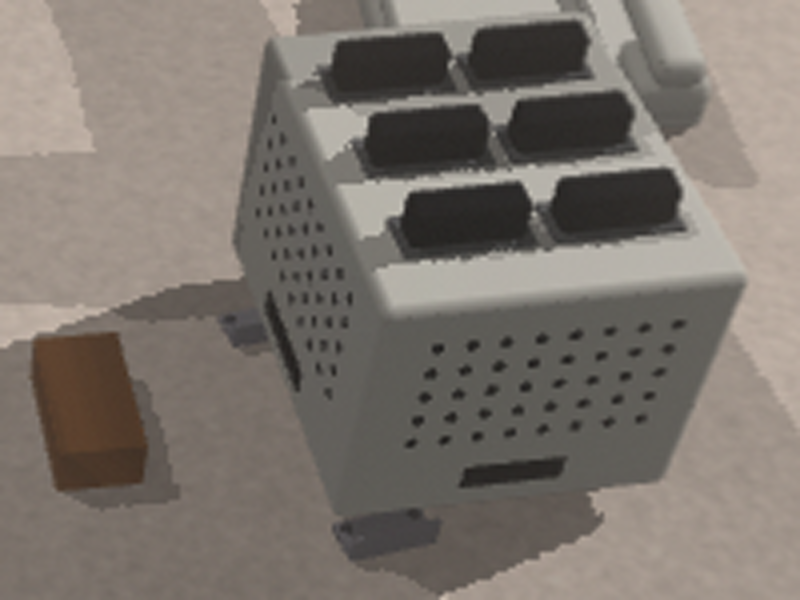

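The top crop shows the station top corners (35,62), (330,42), (342,386) and (45,402), the block top (498–572, 168–298), and the left shoe's end at (375–402, 318–358). The scene crop shows the right shoe at (335–440, 510–560), the left shoe's end at (222–268, 312–345), and the station's lower corners at (337,515) and (665,480). I'll fit the station, block and shoes.

```bash
cat > fit.py <<'E'
from h import *
from scipy.optimize import least_squares
def fit(obs,x0,sizefn):  # obs: (cam, uv, key) ; sizefn(key,h)->local pt
    def f(q):
        c,s=np.cos(q[2]),np.sin(q[2]); r=[]
        for cam,uv,k in obs:
            l=sizefn(k,q); X=[q[0]+c*l[0]-s*l[1],q[1]+s*l[0]+c*l[1],l[2]]
            r+=list(p(cam,X)[0]-uv)
        return np.array(r)
    r=least_squares(f,x0,loss="soft_l1"); return r.x,np.round(r.fun.reshape(-1,2),1)
E
cat > m1.py <<'E'
from fit import *
t=capture("top"); s=capture("scene")
T=lambda x,y:(140+(x+.5)/4-.5,165+(y+.5)/4-.5); S=lambda x,y:(355+(x+.5)/4-.5,170+(y+.5)/4-.5)
ob=[(t,T(35,62),(1,1,1)),(t,T(330,42),(1,-1,1)),(t,T(342,386),(-1,-1,1)),(t,T(45,402),(-1,1,1)),
(t,T(380,405),(-1,-1,0)),(t,T(110,430),(-1,1,0)),
(s,S(337,515),(1,-1,0)),(s,S(665,481),(1,1,0)),(s,S(380,318),(1,-1,1)),(s,S(745,278),(1,1,1)),(s,S(237,250),(-1,-1,0)),(s,S(268,40),(-1,-1,1))]
q,r=fit(ob,[.55,.25,0,.18],lambda k,q:(k[0]*.1,k[1]*.085,q[3] if k[2] else .02))
print("station",q,np.degrees(q[2]));print(r.tolist())
ob=[(t,T(498,170),(1,1,1)),(t,T(571,167),(1,-1,1)),(t,T(576,298),(-1,-1,1)),(t,T(504,299),(-1,1,1)),
(s,S(35,372),(-1,-1,1)),(s,S(120,335),(-1,1,1)),(s,S(147,440),(1,1,1)),(s,S(55,455),(1,-1,1)),(s,S(57,490),(1,-1,0)),(s,S(146,482),(1,1,0))]
ob.pop(4)
b,r=fit(ob,[.57,.1,0],lambda k,q:(k[0]*.04,k[1]*.0225,.03*k[2]))
print("block",b,np.degrees(b[2]));print(r.tolist())
def P(q,l): c,s_=np.cos(q[2]),np.sin(q[2]); return [q[0]+c*l[0]-s_*l[1],q[1]+s_*l[0]+c*l[1],l[2]]
print("feet",P(q,(-.075,-.065,0)),P(q,(.075,-.065,0)),"edge mid",P(q,(0,-.085,.02)),"blk edge",P(b,(0,.0225,.03)))
# shoe right outer stop bottom edge guess and left end
for a in [(335,530),(435,512),(350,558),(438,540)]: print(a,np.round(w(s,S(*a),.016 if a[1]<535 else 0)*1000,1))
for a in [(376,322),(400,320),(402,356),(378,358)]: print("T",a,np.round(w(t,T(*a),.004)*1000,1))
# crop: right and left shoe, zoom 10
crop(s,430,290,"a",60,25,8); crop(s,405,240,"b",60,25,8); crop(t,215,235,"c",60,25,8)
im=np.vstack([cv2.imread(f"pics/{k}.png") for k in "abc"]); cv2.imwrite("pics/z1.png",im); print(im.shape)
E
python3 m1.py
```

```text
station [0.55707744 0.29212003 0.06844832 0.158526  ] 3.921799769686757
[[-1.4, -1.4], [-0.1, -1.3], [1.1, -0.4], [-1.8, 1.0], [-0.6, 2.1], [-2.6, 0.8], [-1.5, 0.8], [-0.3, -0.2], [-0.0, 0.5], [1.0, 0.9], [-2.6, -3.0], [-2.4, -0.1]]
block [0.57693717 0.10494236 0.06008248] 3.4424723856627217
[[-1.0, -0.5], [-1.2, -0.8], [-0.7, -2.0], [-0.9, -1.2], [-1.9, -2.2], [-0.4, 0.2], [0.4, -1.3], [-1.0, -0.4], [-1.4, -0.7]]
feet [np.float64(0.48669873456041496), np.float64(0.22214262159935655), 0] [np.float64(0.6363474838079555), np.float64(0.2324018539608333), 0] edge mid [np.float64(0.5628910068323821), np.float64(0.2073190712137562), 0.02] blk edge [np.float64(0.5755861306238514), np.float64(0.12740176232810785), 0.03]
(335, 530) [667.  215.9  16. ]
(435, 512) [659.5 267.3  16. ]
(350, 558) [672.4 224.6   0. ]
(438, 540) [664.6 270.6  -0. ]
T (376, 322) [522.7 204.5   4. ]
T (400, 320) [524.  189.5   4. ]
T (402, 356) [501.2 187.9   4. ]
T (378, 358) [500.  202.8   4. ]
(600, 480, 3)
```

View pics/z1.png

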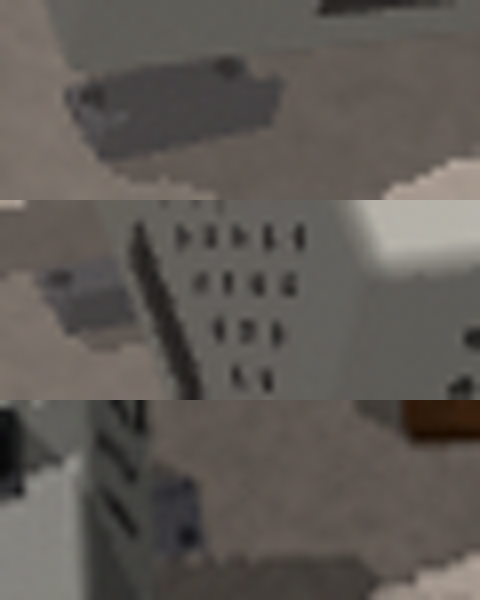

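The zoom shows the right shoe's stop with its bottom edge at about (443,310)–(464,305.6) in scene pixels, and the left shoe's end at (414,256) in scene and (240.6,244–253) in top. I'll fit the shoe pair jointly and refit the station, then check with an overlay.

```bash
cat > m2.py <<'E'
exec(open("m1.py").read().split("# shoe right")[0])
A=lambda x,y:(430+(x+.5)/8-.5,290+(y+.5)/8-.5); B=lambda x,y:(405+(x+.5)/8-.5,240+(y+.5)/8-.5); C=lambda x,y:(215+(x+.5)/8-.5,235+(y+.5)/8-.5)
so=[(s,A(65,92),(75-12,-23,4)),(s,A(280,82),(85,23,16)),(s,A(105,160),(85,-23,0)),(s,A(272,127),(85,23,0)),
(s,B(45,85),(-87,-23,4)),(s,B(70,133),(-65,-23,0)),(s,B(68,106),(-65,-23,16)),(t,C(205,148),(-87,-23,4)),(t,C(202,73),(-65,-23,16))]
q2,r=fit(so,[.585,.23,.15],lambda k,q:np.array(k)/1000)
print("shoes",q2,np.degrees(q2[2]));print(r.tolist())
for nm,l in (("SL",-.075),("SR",.075)): print(nm,np.round(P(q2,(l,0,.004)),4))
def box(q,x0,x1,y0,y1,z0,z1):
    v=lambda i,j,k:P(q,((x0,x1)[i],(y0,y1)[j],(z0,z1)[k])); e=[]
    for i in(0,1):
        for j in(0,1): e+=[(v(i,j,0),v(i,j,1)),(v(0,i,j),v(1,i,j)),(v(i,0,j),v(i,1,j))]
    return e
d=box(q,-.1,.1,-.085,.085,.02,q[3])+box(b,-.04,.04,-.0225,.0225,0,.03)
for l in(-.075,.075): d+=box(q2,l-.012,l+.007,-.023,.023,0,.004)+box(q2,l+.007,l+.010,-.023,.023,0,.016)
crop(s,360,170,"a",200,150,4,draw=d); crop(t,145,165,"b",140,110,4,draw=d)
a=cv2.resize(cv2.imread("pics/a.png"),(560,420));b_=cv2.imread("pics/b.png");
im=cv2.imread("pics/a.png"); cv2.imwrite("pics/o1.png",im); cv2.imwrite("pics/o2.png",b_)
E
python3 m2.py
```

```text
station [0.55707744 0.29212003 0.06844832 0.158526  ] 3.921799769686757
[[-1.4, -1.4], [-0.1, -1.3], [1.1, -0.4], [-1.8, 1.0], [-0.6, 2.1], [-2.6, 0.8], [-1.5, 0.8], [-0.3, -0.2], [-0.0, 0.5], [1.0, 0.9], [-2.6, -3.0], [-2.4, -0.1]]
block [0.57693717 0.10494236 0.06008248] 3.4424723856627217
[[-1.0, -0.5], [-1.2, -0.8], [-0.7, -2.0], [-0.9, -1.2], [-1.9, -2.2], [-0.4, 0.2], [0.4, -1.3], [-1.0, -0.4], [-1.4, -0.7]]
feet [np.float64(0.48669873456041496), np.float64(0.22214262159935655), 0] [np.float64(0.6363474838079555), np.float64(0.2324018539608333), 0] edge mid [np.float64(0.5628910068323821), np.float64(0.2073190712137562), 0.02] blk edge [np.float64(0.5755861306238514), np.float64(0.12740176232810785), 0.03]
shoes [0.58693054 0.22916404 0.20585856] 11.794826441336323
[[0.0, -0.7], [0.5, 0.2], [-0.6, 0.6], [-0.1, -0.4], [-1.4, -1.9], [-0.8, 0.4], [0.3, -1.3], [-0.4, -1.5], [-2.3, -1.4]]
SL [0.5135 0.2138 0.004 ]
SR [0.6603 0.2445 0.004 ]
```

View pics/o1.png

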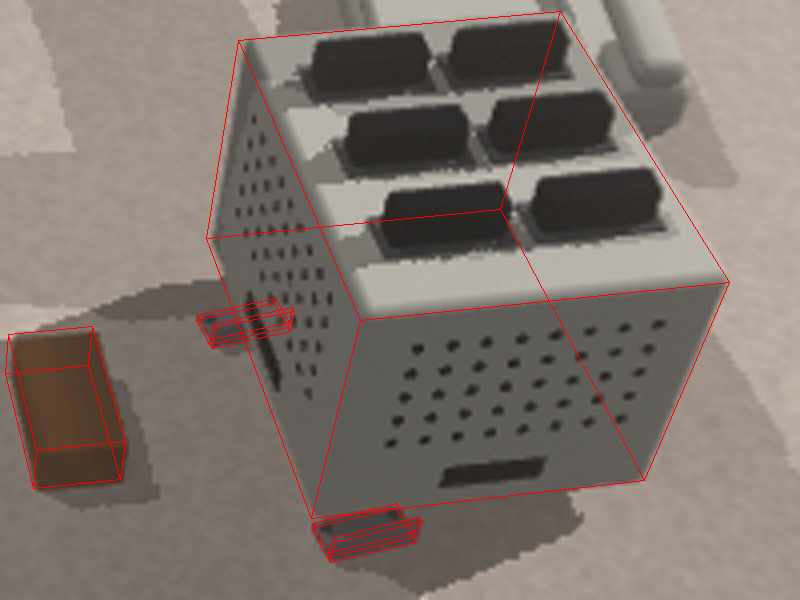

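The overlay fits well: shoe stops, block and lower station edges sit within about 1 px. Next is a planner that gives constant-twist rows from the measured pose to a target.

```bash
cat > plan.py <<'E'
import numpy as np, sys
from scipy.spatial.transform import Rotation as Ro
from workcell import bot
def cur():
    o=bot.get_obs(); q=o["tcp_rot"]; return o,o["tcp_pos"],Ro.from_quat([*q[1:],q[0]])
def rot(phi,pitch,roll=0):
    """tool x along heading phi (deg, ccw from world x), bar nose-down pitch (deg), tool z down"""
    return Ro.from_euler("ZYX",[phi,pitch,roll],degrees=True)*Ro.from_euler("X",180,degrees=True)
def rows(pos,R,n,p0=None,R0=None):
    if p0 is None: _,p0,R0=cur()
    dl=R0.inv().apply(np.array(pos)-p0); r=(R0.inv()*R).as_rotvec()/n
    S=Ro.from_rotvec(r); M=sum((S**k).as_matrix() for k in range(n))
    d=np.linalg.solve(M,dl)*1000
    return np.round(np.r_[d,np.degrees(r)],2)
def state():
    o,p,R=cur(); e=(R*Ro.from_euler("X",180,degrees=True)).as_euler("ZYX",degrees=True)
    print("t",round(o["time"],2),"tcp",np.round(p*1000,1),"phi,pitch,roll",np.round(e,2),"F",np.round(o["force"],1),"M",np.round(o["ft_torque"],2),"w",round(o["width"],3),"j",np.round(o["joint_pos"],2))
E
python3 - <<'E'
from plan import *
state()
print(rot(19,0).as_matrix().round(2), cur()[2].as_matrix().round(2))
print(rows([.410,-.291,.08],rot(91.5,0),12))
E
```

```text
t 0.4 tcp [ 187.9 -543.4  231.2] phi,pitch,roll [ 1.907e+01 -0.000e+00  1.000e-02] F [-0.2 -0.3  0.3] M [ 0.02 -0.05  0.01] w 0.997 j [-1.44  0.18  1.61  0.    1.35 -0.21]
[[ 0.95  0.33  0.  ]
 [ 0.33 -0.95 -0.  ]
 [ 0.    0.   -1.  ]] [[ 0.95  0.33 -0.  ]
 [ 0.33 -0.95  0.  ]
 [ 0.   -0.   -1.  ]]
[29.9   1.89 12.6  -0.   -0.   -6.04]
```

Emit:
send_rows(
  series=[
    [[29.9,1.9,12.6,0,0,-6.04,0],[29.9,1.9,12.6,0,0,-6.04,0],[29.9,1.9,12.6,0,0,-6.04,0],[29.9,1.9,12.6,0,0,-6.04,0],[29.9,1.9,12.6,0,0,-6.04,0],[29.9,1.9,12.6,0,0,-6.04,0],[29.9,1.9,12.6,0,0,-6.04,0],[29.9,1.9,12.6,0,0,-6.04,0],[29.9,1.9,12.6,0,0,-6.04,0],[29.9,1.9,12.6,0,0,-6.04,0],[29.9,1.9,12.6,0,0,-6.04,0],[29.9,1.9,12.6,0,0,-6.04,0]],
  ],
)

```text
time: 1.4
tcp_pos: [0.4125, -0.2895, 0.0767]
tcp_rot: [0.008, 0.68, 0.733, -0.004]
force: [1.1, -0.1, -0.3]
width: 0.997
```

```bash
python3 - <<'E'
from plan import *
state()
print(rows([.410,-.291,.012],rot(91.5,0),6))
E
```

```text
t 1.4 tcp [ 412.5 -289.5   76.7] phi,pitch,roll [94.32  0.96 -0.23] F [ 1.1 -0.1 -0.3] M [-0.05 -0.05 -0.01] w 0.997 j [-0.84  0.22  1.91 -0.01  1.   -0.91]
[-0.12 -0.46 10.78  0.04  0.16  0.47]
```

Emit:
send_rows(
  series=[
    [[-0.1,-0.5,10.8,0,0.16,0.47,0],[-0.1,-0.5,10.8,0,0.16,0.47,0],[-0.1,-0.5,10.8,0,0.16,0.47,0],[-0.1,-0.5,10.8,0,0.16,0.47,0],[-0.1,-0.5,10.8,0,0.16,0.47,0],[-0.1,-0.5,10.8,0,0.16,0.47,0],[0,0,4,0,0,0,0],[0,0,4,0,0,0,0],[0,0,0,0,0,0,0]],
  ],
)

```text
time: 2.15
tcp_pos: [0.4084, -0.2885, -0.0052]
tcp_rot: [-0.001, 0.699, 0.715, 0.003]
force: [-0.2, -0.6, -0.1]
width: 1.0
```

```bash
python3 - <<'E'
from plan import *
from h import *
state()
print(rows([.410,-.291,.003],rot(91.5,0),2))
t=capture("top");s=capture("scene")
crop(t,330,250,"a",200,70,4); crop(s,130,170,"b",200,80,4)
cv2.imwrite("pics/g1.png",np.vstack([cv2.imread("pics/a.png"),cv2.imread("pics/b.png")]))
E
```

```text
t 2.15 tcp [ 408.4 -288.5   -5.2] phi,pitch,roll [91.3  -0.32 -0.1 ] F [-0.2 -0.6 -0.1] M [-0.04  0.01 -0.01] w 1.0 j [-0.86  0.38  1.93  0.01  0.84 -0.88]
[-1.27  0.75 -4.08  0.05 -0.16 -0.1 ]
```

View pics/g1.png

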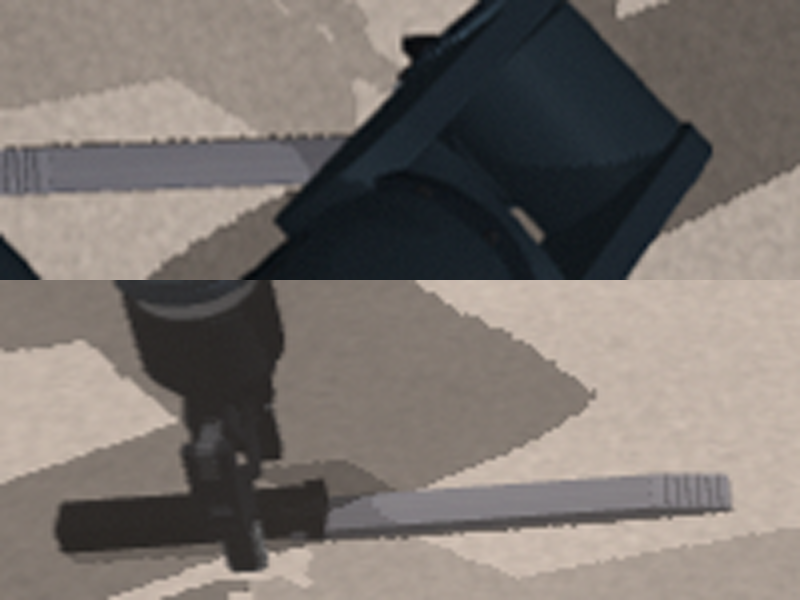

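The jaws straddle the handle at crop (240,500). I'll raise the tool to about z = 2 mm and close.

Emit:
send_rows(
  series=[
    [[-1.2,0.7,-4,0,-0.16,0,0],[-1.2,0.7,-4,0,-0.16,0,0.3],[0,0,0,0,0,0,0.6],[0,0,0,0,0,0,1],[0,0,0,0,0,0,1],[0,0,0,0,0,0,1],[0,0,0,0,0,0,1],[0,0,0,0,0,0,1]],
  ],
  force=80,
)

```text
time: 2.92
tcp_pos: [0.4128, -0.2932, 0.0082]
tcp_rot: [0.005, 0.698, 0.716, 0.0]
force: [-0.0, -1.8, -2.5]
width: 0.277
```

```bash
python3 - <<'E'
from plan import *
state()
E
```

```text
t 2.92 tcp [ 412.8 -293.2    8.2] phi,pitch,roll [91.4   0.41 -0.41] F [-0.  -1.8 -2.5] M [-0.18 -0.05  0.1 ] w 0.277 j [-0.85  0.35  1.92  0.    0.86 -0.88]
```

Emit:
send_rows(
  series=[
    [[0,0,0,0,0,0,0.4],[0,0,0,0,0,0,0.4],[0,0,2,0,0,0,0.4],[0,0,2,0,0,0,0.4],[0,0,0,0,0,0,0.4],[0,0,0,0,0,0,0.4]],
  ],
)

```text
time: 3.42
tcp_pos: [0.4125, -0.2928, 0.0031]
tcp_rot: [0.004, 0.699, 0.716, 0.0]
force: [0.8, 0.9, -0.7]
width: 0.604
```

```bash
python3 - <<'E'
from plan import *
state()
E
```

```text
t 3.42 tcp [ 412.5 -292.8    3.1] phi,pitch,roll [91.38  0.35 -0.38] F [ 0.8  0.9 -0.7] M [ 0.02  0.01 -0.  ] w 0.604 j [-0.85  0.36  1.92  0.    0.85 -0.88]
```

Emit:
send_rows(
  series=[
    [[0,0,0,0,0,0,1],[0,0,0,0,0,0,1],[0,0,0,0,0,0,1],[0,0,0,0,0,0,1],[0,0,0,0,0,0,1]],
  ],
  force=100,
)

```text
time: 3.83
tcp_pos: [0.4126, -0.2927, 0.0034]
tcp_rot: [0.004, 0.698, 0.716, 0.0]
force: [-0.9, -0.2, -0.2]
width: 0.275
```

```bash
python3 - <<'E'
from plan import *
state()
from h import *
t=capture("top");s=capture("scene")
print(p(t,[[.402,-.02,.003]]),p(s,[[.402,-.02,.003]]))
print(rows([.4125,-.293,.13],rot(91.4,0),5))
E
```

```text
t 3.83 tcp [ 412.6 -292.7    3.4] phi,pitch,roll [91.41  0.34 -0.37] F [-0.9 -0.2 -0.2] M [ 0.   -0.06  0.05] w 0.275 j [-0.85  0.36  1.92  0.    0.85 -0.88]
[[323.51706994 293.03943066]] [[311.19544044 221.11251919]]
[ -0.15   0.07 -25.33   0.07   0.07   0.  ]
```

Grip is firm with the bar aligned to the tool. Now I'll lift it.

Emit:
send_rows(
  series=[
    [[0,0,-15,0,0,0,1],[0,0,-25,0,0,0,1],[0,0,-25,0,0,0,1],[0,0,-25,0,0,0,1],[0,0,-12,0,0,0,1],[0,0,0,0,0,0,1]],
  ],
)

```text
time: 4.43
tcp_pos: [0.407, -0.2872, 0.1022]
tcp_rot: [-0.004, 0.699, 0.715, 0.0]
force: [0.2, -1.1, -6.7]
width: 0.277
```

```bash
cat >> plan.py <<'E'
TX,TZ,DP=.273,.0018,.34   # tip underside in tool frame, bar pitch offset
F0=np.array([.575,.1275])
def bar(fx,fy,fz,alpha,pitch,L):
    """TCP pose with bar underside passing through (fx,fy,fz), heading alpha deg (from +y to +x), nose-down pitch, tip L beyond"""
    R=rot(90-alpha,pitch+DP); Rb=rot(90-alpha,pitch)
    tip=np.array([fx,fy,fz])+Rb.apply([L,0,0])
    return tip-R.apply([TX,0,TZ]),R
def where(L=None):
    _,p_,R=cur(); tip=p_+R.apply([TX,0,TZ]); e=(R*Ro.from_euler("X",180,degrees=True)).as_euler("ZYX",degrees=True)
    Rb=rot(e[0],e[1]-DP); d=Rb.apply([1,0,0]); k=(tip[1]-F0[1])/d[1]
    print("tip",np.round(tip*1000,1),"alpha",round(90-e[0],2),"pitch",round(e[1]-DP,2),"roll",round(e[2],2),"at F line: x,z",np.round((tip-k*d)[[0,2]]*1000,1),"L",round(k*1000,1))
E
python3 - <<'E'
from plan import *
from h import *
state(); where()
s=capture("scene");t=capture("top")
print("cup",w(s,(235,372),0),w(t,(388,135),.126),"printer",w(t,(460,182),.113))
P,R=bar(*F0,.09,-8.5,0,50); 
for nm,a in (("high",(.575,.1275,.10,-8.5,0,.05)),("pre",(.575,.1275,.033,-8.5,14,.05)),("in",(.575,.1275,.032,-8.5,14,.098))):
    P,R=bar(*a); print(nm,P.round(4)); 
P,R=bar(.575,.1275,.10,-8.5,0,.05); print(rows(P,R,12))
E
```

```text
t 4.43 tcp [ 407.  -287.2  102.2] phi,pitch,roll [91.37 -0.34  0.25] F [ 0.2 -1.1 -6.7] M [-0.37 -0.01  0.05] w 0.277 j [-0.85  0.18  1.9   0.    1.07 -0.88]
tip [400.4 -14.3 102. ] alpha -1.37 pitch -0.68 roll 0.25 at F line: x,z [397.1 103.7] L -141.8
cup [ 7.84011243e-01 -1.73523741e-01 -1.11022302e-16] [ 0.76776207 -0.17246417  0.126     ] printer [ 0.65586582 -0.34289143  0.113     ]
high [ 0.608  -0.093   0.1034]
pre [ 0.6069 -0.0857  0.0903]
in [ 0.6    -0.0396  0.0777]
[14.7  18.08 -0.33 -0.03 -0.07 -0.59]
```

Emit:
send_rows(
  series=[
    [[8,10,0,0,0,0.6,1],[15,18,-0.3,0,0,0.6,1],[15,18,-0.3,0,0,0.6,1],[15,18,-0.3,0,0,0.6,1],[15,18,-0.3,0,0,0.6,1],[15,18,-0.3,0,0,0.6,1],[15,18,-0.3,0,0,0.6,1],[15,18,-0.3,0,0,0.6,1],[15,18,-0.3,0,0,0.6,1],[15,18,-0.3,0,0,0.6,1],[15,18,-0.3,0,0,0.6,1],[8,10,0,0,0,0.6,1]],
  ],
)

```text
time: 5.53
tcp_pos: [0.6028, -0.1138, 0.0712]
tcp_rot: [-0.026, 0.746, 0.665, -0.007]
force: [-0.6, 0.1, -5.6]
width: 0.276
```

```bash
python3 - <<'E'
from plan import *
state(); where()
P,R=bar(.575,.1275,.06,-8.5,14,.05); print(rows(P,R,8))
E
```

```text
t 5.53 tcp [ 602.8 -113.8   71.2] phi,pitch,roll [83.35 -1.4   2.82] F [-0.6  0.1 -5.6] M [-0.28 -0.06 -0.03] w 0.276 j [-0.39  0.48  1.57  0.01  1.15 -0.28]
tip [634.3 157.3  76.1] alpha 6.65 pitch -1.74 roll 2.82 at F line: x,z [630.8  75.2] L 30.0
[ 2.99  0.41 -6.1  -0.56 -2.   -1.84]
```

I flipped the sign of the turn in that call (typed +0.6 for −0.6). Nothing was touched, so I'll correct it.

Emit:
send_rows(
  series=[
    [[3,0.4,-6.1,-0.56,-2,-1.84,1],[3,0.4,-6.1,-0.56,-2,-1.84,1],[3,0.4,-6.1,-0.56,-2,-1.84,1],[3,0.4,-6.1,-0.56,-2,-1.84,1],[3,0.4,-6.1,-0.56,-2,-1.84,1],[3,0.4,-6.1,-0.56,-2,-1.84,1],[3,0.4,-6.1,-0.56,-2,-1.84,1],[3,0.4,-6.1,-0.56,-2,-1.84,1]],
  ],
)

```text
time: 6.2
tcp_pos: [0.596, -0.0794, 0.0919]
tcp_rot: [0.081, 0.642, 0.757, -0.091]
force: [-0.1, 0.4, -6.0]
width: 0.276
```

```bash
python3 - <<'E'
from plan import *
from h import *
state(); where()
P,R=bar(.575,.1275,.034,-8.5,14,.05); print(rows(P,R,4))
_,p_,R=cur()
def bb():
    q=lambda x,y,z:p_+R.apply([x,y,z]); z=TZ
    return [(q(TX,-.014,z),q(TX,.014,z)),(q(TX,-.014,z),q(TX-.23,-.014,z)),(q(TX,.014,z),q(TX-.23,.014,z))]
s=capture("scene");t=capture("top")
crop(s,280,180,"a",200,100,4,draw=bb());crop(t,200,165,"b",200,50,4,draw=bb())
cv2.imwrite("pics/g2.png",np.vstack([cv2.imread("pics/a.png"),cv2.imread("pics/b.png")]))
E
```

```text
t 6.2 tcp [596.  -79.4  91.9] phi,pitch,roll [99.64 13.92  1.99] F [-0.1  0.4 -6. ] M [ 0.17 -0.02  0.05] w 0.276 j [-0.2   0.39  1.67 -0.28  1.04 -0.23]
tip [551.7 181.4  24.5] alpha -9.64 pitch 13.58 roll 1.99 at F line: x,z [560.8  37.7] L 56.3
[-1.89  2.44  0.59 -0.43 -0.1   0.28]
```

View pics/g2.png

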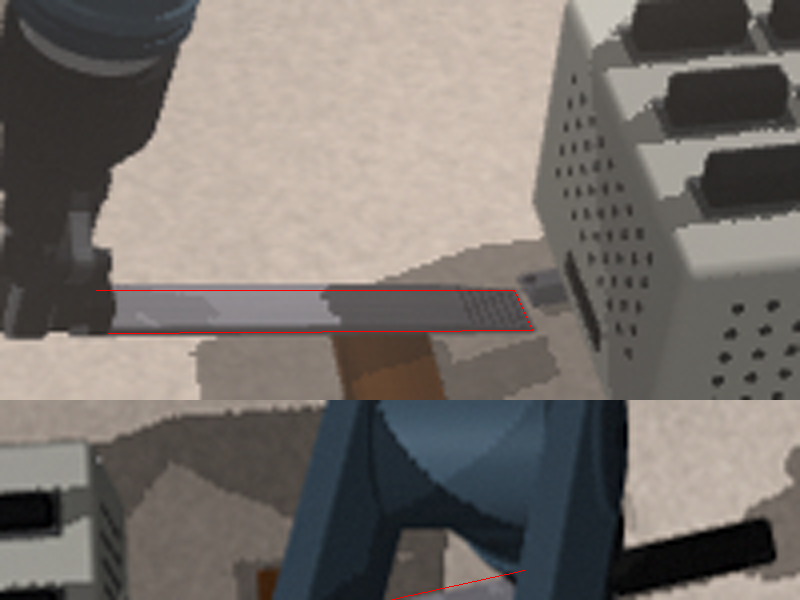

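The model outline coincides with the bar in the scene view, with the tip at about (533,330) in crop pixels, just over the block. I'll centre it.

Emit:
send_rows(
  series=[
    [[-1.9,2.4,0.6,-0.43,-0.1,0.28,1],[-1.9,2.4,0.6,-0.43,-0.1,0.28,1],[-1.9,2.4,0.6,-0.43,-0.1,0.28,1],[-1.9,2.4,0.6,-0.43,-0.1,0.28,1],[0,0,0,0,0,0,1],[0,0,0,0,0,0,1]],
  ],
)

```text
time: 6.8
tcp_pos: [0.6046, -0.0862, 0.0851]
tcp_rot: [0.09, 0.651, 0.75, -0.081]
force: [-1.0, 1.3, -4.1]
width: 0.277
```

```bash
python3 - <<'E'
from plan import *
state(); where()
P,R=bar(.575,.1275,.033,-8.5,14,.07); print(rows(P,R,5))
E
```

```text
t 6.8 tcp [604.6 -86.2  85.1] phi,pitch,roll [98.14 13.86  0.23] F [-1.   1.3 -4.1] M [0.51 0.12 0.06] w 0.277 j [-0.22  0.4   1.67 -0.27  1.01 -0.22]
tip [567.1 175.8  18. ] alpha -8.14 pitch 13.52 roll 0.23 at F line: x,z [574.   29.7] L 50.2
[ 3.78  0.44 -1.01 -0.06 -0.1  -0.07]
```

Emit:
send_rows(
  series=[
    [[3,0.3,-1.5,0,-0.1,0,1],[4,0.3,-1.2,0,-0.1,0,1],[4,0.2,-0.5,0,-0.1,0,1],[4,0.2,0,0,0,0,1],[4,0,0,0,0,0,1],[0,0,0,0,0,0,1]],
  ],
)

```text
time: 7.3
tcp_pos: [0.6031, -0.066, 0.084]
tcp_rot: [0.092, 0.651, 0.749, -0.082]
force: [0.7, -0.4, -6.2]
width: 0.275
```

```bash
python3 - <<'E'
from plan import *
state(); where()
P,R=bar(.575,.1275,.033,-8.5,14.3,.098); print(rows(P,R,6))
E
```

```text
t 7.3 tcp [603.1 -66.   84. ] phi,pitch,roll [98.04 14.21  0.18] F [ 0.7 -0.4 -6.2] M [ 0.17  0.02 -0.03] w 0.275 j [-0.18  0.4   1.67 -0.28  1.01 -0.18]
tip [566.1 195.7  15.2] alpha -8.04 pitch 13.87 roll 0.18 at F line: x,z [575.7  32.2] L 70.9
[ 4.5   0.12 -0.4  -0.05 -0.07 -0.07]
```

Emit:
send_rows(
  series=[
    [[4.5,0.1,-0.4,0,-0.07,0,1],[4.5,0.1,-0.4,0,-0.07,0,1],[4.5,0.1,-0.4,0,-0.07,0,1],[4.5,0.1,-0.2,0,-0.07,0,1],[4.5,0.1,0,0,0,0,1],[4.5,0.1,0,0,0,0,1],[0,0,0,0,0,0,1]],
  ],
)

```text
time: 7.88
tcp_pos: [0.5994, -0.0358, 0.0779]
tcp_rot: [0.094, 0.65, 0.749, -0.084]
force: [0.3, 0.5, -6.1]
width: 0.275
```

```bash
python3 - <<'E'
from plan import *
from h import *
state(); where()
_,p_,R=cur()
q=lambda x,y,z:p_+R.apply([x,y,z])
d=[(q(TX,-.014,TZ),q(TX,.014,TZ)),(q(TX,-.014,TZ),q(TX-.23,-.014,TZ)),(q(TX,.014,TZ),q(TX-.23,.014,TZ))]
s=capture("scene"); crop(s,330,180,"g3",200,150,4,draw=d)
E
```

```text
t 7.88 tcp [599.4 -35.8  77.9] phi,pitch,roll [98.12 14.51  0.19] F [ 0.3  0.5 -6.1] M [0.15 0.05 0.  ] w 0.275 j [-0.13  0.41  1.68 -0.29  1.01 -0.12]
tip [562.1 225.4   7.7] alpha -8.12 pitch 14.17 roll 0.19 at F line: x,z [576.1  32.7] L 102.0
```

View pics/g3.png

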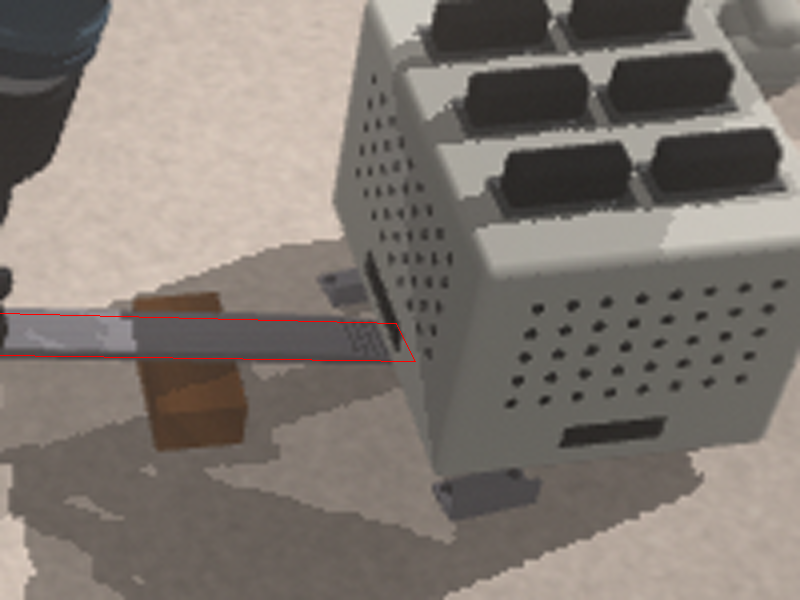

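The tip is under the edge with about 20 mm of teeth hidden, crossing at crop (395,340), and the block is under the blade. I'll rest the bar on the block and start levering.

```bash
python3 - <<'E'
from plan import *
P,R=bar(.576,.1275,.030,-8.1,11,.102); print(rows(P,R,6))
P1,R1=bar(.576,.1275,.030,-8.1,8,.102); print(rows(P1,R1,6,P,R))
E
```

```text
[ 0.16 -0.04  2.02 -0.03  0.53  0.  ]
[-0.01  0.    1.49  0.    0.5   0.  ]
```

Emit:
send_rows(
  series=[
    [[0.2,0,2,0,0.53,0,1],[0.2,0,2,0,0.53,0,1],[0.2,0,2,0,0.53,0,1],[0.2,0,2,0,0.53,0,1],[0.2,0,2,0,0.53,0,1],[0.2,0,2,0,0.53,0,1],[0,0,0,0,0,0,1]],
  ],
)

```text
time: 8.52
tcp_pos: [0.6001, -0.0389, 0.0651]
tcp_rot: [0.072, 0.653, 0.751, -0.064]
force: [0.3, 1.8, -4.5]
width: 0.274
```

```bash
python3 - <<'E'
from plan import *
state(); where()
P,R=bar(.576,.1275,.030,-8.1,8,.102); print(rows(P,R,6))
E
```

```text
t 8.52 tcp [600.1 -38.9  65.1] phi,pitch,roll [98.04 11.01  0.14] F [ 0.3  1.8 -4.5] M [0.45 0.1  0.  ] w 0.274 j [-0.16  0.43  1.68 -0.22  0.99 -0.19]
tip [562.7 226.1  11.2] alpha -8.04 pitch 10.67 roll 0.14 at F line: x,z [576.6  30. ] L 101.3
[ 0.11 -0.07  1.32 -0.03  0.45 -0.01]
```

Emit:
send_rows(
  series=[
    [[0.1,0,1.3,0,0.45,0,1],[0.1,0,1.3,0,0.45,0,1],[0.1,0,1.3,0,0.45,0,1],[0.1,0,1.3,0,0.45,0,1],[0.1,0,1.3,0,0.45,0,1],[0.1,0,1.3,0,0.45,0,1],[0,0,0,0,0,0,1]],
  ],
)

```text
time: 9.1
tcp_pos: [0.6007, -0.0395, 0.0597]
tcp_rot: [0.053, 0.654, 0.754, -0.047]
force: [-3.0, 2.7, 1.3]
width: 0.272
```

```bash
python3 - <<'E'
from plan import *
state(); where()
P,R=bar(.576,.1275,.030,-8.1,5.5,.102); print(rows(P,R,6))
E
```

```text
t 9.1 tcp [600.7 -39.5  59.7] phi,pitch,roll [98.13  8.12  0.13] F [-3.   2.7  1.3] M [-0.09  0.52 -0.09] w 0.272 j [-0.19  0.43  1.67 -0.16  1.   -0.25]
tip [562.5 227.7  19.4] alpha -8.13 pitch 7.78 roll 0.13 at F line: x,z [576.8  33.2] L 102.2
[ 0.04 -0.15  1.67 -0.02  0.38  0.  ]
```

Emit:
send_rows(
  series=[
    [[0,-0.1,1.7,0,0.4,0,1],[0,-0.1,1.7,0,0.4,0,1],[0,-0.1,1.7,0,0.4,0,1],[0,-0.1,1.7,0,0.4,0,1],[0,-0.1,1.7,0,0.4,0,1],[0,-0.1,1.7,0,0.4,0,1],[0,0,0,0,0,0,1]],
  ],
)

```text
time: 9.68
tcp_pos: [0.6009, -0.0408, 0.0496]
tcp_rot: [0.036, 0.655, 0.754, -0.031]
force: [-4.1, 3.2, 4.5]
width: 0.279
```

```bash
cat > m3.py <<'E'
from plan import *
from h import *
import sys
state(); where()
o,p_,R=cur(); print("bar pitch from handle z",np.degrees(np.arcsin((p_[2]-.0334)/.171)))
q=lambda x,y,z:p_+R.apply([x,y,z])
d=[(q(TX-.1,-.014,TZ),q(TX-.23,-.014,TZ)),(q(TX-.1,.014,TZ),q(TX-.23,.014,TZ))]
s=capture("scene"); crop(s,360,170,sys.argv[1],200,150,4)
np.save("pics/"+sys.argv[1]+".npy",s["image"])
E
python3 m3.py g4
```

```text
t 9.68 tcp [600.9 -40.8  49.6] phi,pitch,roll [9.811e+01 5.460e+00 3.000e-02] F [-4.1  3.2  4.5] M [0.26 0.72 0.09] w 0.279 j [-0.22  0.45  1.67 -0.11  0.99 -0.3 ]
tip [562.6 228.1  21.8] alpha -8.11 pitch 5.12 roll 0.03 at F line: x,z [577.   30.9] L 102.0
bar pitch from handle z 5.42021527234567
```

View pics/g4.png

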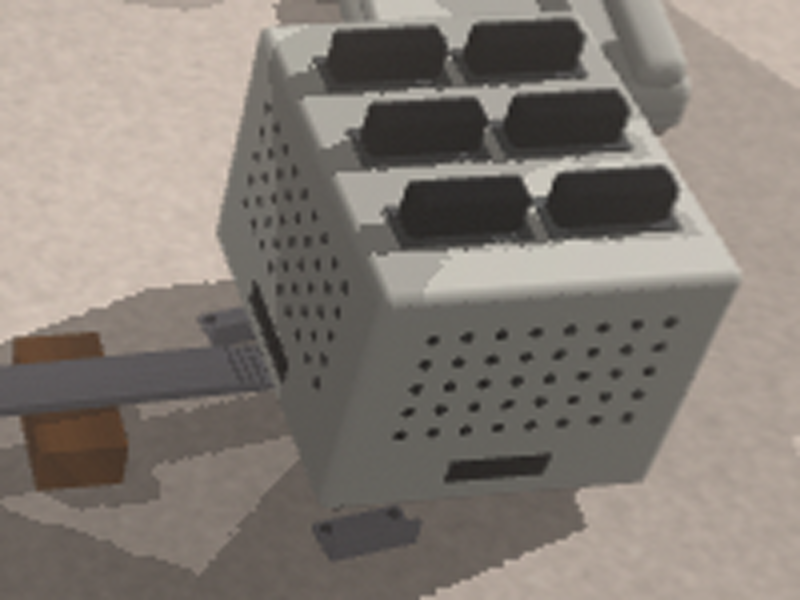

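The station's front edge has risen: its near corner moved from about (317,515) to (322,500) in the crop, and the feet are coming up. To save viewings, I'll now track the station pose numerically with LK tracking against the first image plus a 4-DoF fit.

```bash
cat > trk.py <<'E'
from plan import *
from h import *
from scipy.optimize import least_squares
q0=np.array([0.55707744,0.29212003,0.06844832]); sh=np.array([0.58693054,0.22916404,0.20585856])
def toW(q,tilt,X):  # local station pts -> world; tilt about rear glide soles (y=+65,z=0)
    Y=np.array(X,float)-[0,.065,0]
    Y=Ro.from_euler("x",-tilt).apply(Y)+[0,.065,0]
    return Ro.from_euler("z",q[2]).apply(Y)+[q[0],q[1],0]
def toL(q,X): return Ro.from_euler("z",-q[2]).apply(np.array(X)-[q[0],q[1],0])
def track(img=None,guess=None):
    c=capture("scene"); g0=cv2.imread("pics/scene0.png",0); g1=cv2.cvtColor(c["image"],cv2.COLOR_RGB2GRAY)
    m=np.zeros_like(g0)
    for ax,v in ((0,.1),(1,-.085)):
        co=[(v,-.078,.03),(v,.078,.03),(v,.078,.145),(v,-.078,.145)] if ax==0 else [(-.09,v,.03),(.093,v,.03),(.093,v,.145),(-.09,v,.145)]
        cv2.fillConvexPoly(m,p(c,toW(q0,0,co)).astype(np.int32),255)
    P0=cv2.goodFeaturesToTrack(g0,200,.02,3,mask=m)
    # 3D by ray-face intersection
    L=[];keep=[]
    o=toL(q0,(-c["R"].T@c["t"])[None])[0]
    for i,u in enumerate(P0[:,0]):
        a=toL(q0,w(c,u,0)[None])[0]; d=a-o
        for ax,v in ((0,.1),(1,-.085)):
            X=o+d*(v-o[ax])/d[ax]; b=1-ax
            if abs(X[b])<(.1,.085)[b] and .02<X[2]<.16: L.append(X);keep.append(i);break
    P0=P0[keep];L=np.array(L)
    x0=np.r_[q0,.0] if guess is None else np.array(guess)
    Pg=(P0[:,0]+p(c,toW(x0[:3],x0[3],L))-p(c,toW(q0,0,L))).astype(np.float32)[:,None]
    kw=dict(winSize=(13,13),maxLevel=2)
    P1,st,_=cv2.calcOpticalFlowPyrLK(g0,g1,P0,Pg.copy(),flags=cv2.OPTFLOW_USE_INITIAL_FLOW,**kw)
    Pb,sb,_=cv2.calcOpticalFlowPyrLK(g1,g0,P1,P0.copy(),flags=cv2.OPTFLOW_USE_INITIAL_FLOW,**kw)
    ok=(st[:,0]>0)&(sb[:,0]>0)&(np.linalg.norm(Pb-P0,axis=2)[:,0]<.5)
    d=(P1-P0)[ok,0]; L=L[ok]; b=p(c,toW(q0,0,L))
    r=least_squares(lambda x:(p(c,toW(x[:3],x[3],L))-b-d).ravel(),x0,loss="soft_l1",f_scale=.3,x_scale=[.01,.01,.05,.05])
    x=r.x; print("n",len(L),"med res px",np.round(np.median(np.abs(p(c,toW(x[:3],x[3],L))-b-d)),2),"station",np.round(x[:2]*1000,1),"yaw,tilt deg",np.round(np.degrees(x[2:]),2))
    for nm,s_ in (("L",-1),("R",1)):
        f=toW(x[:3],x[3],[[s_*.075,-.065,0]])[0]
        e=Ro.from_euler("z",-sh[2]).apply(f-[sh[0],sh[1],0])-[s_*.075,0,0]
        print(" foot",nm,"in shoe x,y mm, height",np.round(e*1000,1))
    np.save("last.npy",x); return x,c
if __name__=="__main__":
    import os
    state(); where(); track(guess=np.load("last.npy") if os.path.exists("last.npy") else None)
E
python3 trk.py
```

```text
t 9.73 tcp [601.  -40.8  49.7] phi,pitch,roll [9.811e+01 5.480e+00 4.000e-02] F [-3.5  2.5  3.7] M [0.3  0.71 0.08] w 0.28 j [-0.22  0.45  1.67 -0.11  0.99 -0.3 ]
tip [562.6 228.1  21.8] alpha -8.11 pitch 5.14 roll 0.04 at F line: x,z [577.  31.] L 102.0
n 57 med res px 0.29 station [555.6 297.5] yaw,tilt deg [2.37 1.37]
 foot L in shoe x,y mm, height [-26.3  21.5   3.1]
 foot R in shoe x,y mm, height [-28.3  -3.1   3.1]
```

```bash
python3 - <<'E'
from trk import *
for ti in (1.4,2.0,2.5,3.0):
  for dy in (0,.003): 
    print("guess",ti,dy); track(guess=np.r_[q0+[0,dy,0],np.radians(ti)])
E
```

```text
guess 1.4 0
n 57 med res px 0.29 station [555.5 297.9] yaw,tilt deg [2.3  1.23]
 foot L in shoe x,y mm, height [-26.4  22.    2.8]
 foot R in shoe x,y mm, height [-28.4  -2.8   2.8]
guess 1.4 0.003
n 58 med res px 0.28 station [555.7 297.3] yaw,tilt deg [2.42 1.38]
 foot L in shoe x,y mm, height [-26.2  21.2   3.1]
 foot R in shoe x,y mm, height [-28.2  -3.2   3.1]
guess 2.0 0
n 56 med res px 0.32 station [555.4 298.7] yaw,tilt deg [2.02 1.06]
 foot L in shoe x,y mm, height [-26.6  23.2   2.4]
 foot R in shoe x,y mm, height [-28.8  -2.2   2.4]
guess 2.0 0.003
n 59 med res px 0.28 station [555.7 297.4] yaw,tilt deg [2.41 1.35]
 foot L in shoe x,y mm, height [-26.2  21.3   3.1]
 foot R in shoe x,y mm, height [-28.2  -3.2   3.1]
guess 2.5 0
n 59 med res px 0.29 station [555.7 297.4] yaw,tilt deg [2.4  1.34]
 foot L in shoe x,y mm, height [-26.2  21.4   3. ]
 foot R in shoe x,y mm, height [-28.3  -3.1   3. ]
guess 2.5 0.003
n 58 med res px 0.29 station [555.7 297.3] yaw,tilt deg [2.42 1.36]
 foot L in shoe x,y mm, height [-26.2  21.2   3.1]
 foot R in shoe x,y mm, height [-28.2  -3.2   3.1]
guess 3.0 0
n 59 med res px 0.28 station [555.7 297.3] yaw,tilt deg [2.44 1.34]
 foot L in shoe x,y mm, height [-26.2  21.2   3.1]
 foot R in shoe x,y mm, height [-28.2  -3.2   3.1]
guess 3.0 0.003
n 58 med res px 0.31 station [555.4 298.5] yaw,tilt deg [2.09 1.08]
 foot L in shoe x,y mm, height [-26.6  22.9   2.5]
 foot R in shoe x,y mm, height [-28.7  -2.3   2.5]
```

```bash
python3 - <<'E'
s=open("trk.py").read()
a=s.index("def track"); b=s.index("    for nm,s_ in")
new='''FACES=[(0,.1,[(.1,-.08,.03),(.1,.08,.03),(.1,.08,.147),(.1,-.08,.147)]),(1,-.085,[(-.095,-.085,.03),(.095,-.085,.03),(.095,-.085,.147),(-.095,-.085,.147)]),
(2,.175,[(-.092,-.078,.175),(.092,-.078,.175),(.092,.078,.175),(-.092,.078,.175)])]
def feats(cn,x0):
    c=capture(cn); g0=cv2.imread(f"pics/{cn}0.png",0); g1=cv2.cvtColor(c["image"],cv2.COLOR_RGB2GRAY)
    LL=[];PP=[]; o=toL(q0,(-c["R"].T@c["t"])[None])[0]
    for ax,v,co in FACES:
        if cn=="top" and ax==0: continue
        m=np.zeros_like(g0); cv2.fillConvexPoly(m,p(c,toW(q0,0,co)).astype(np.int32),255)
        P=cv2.goodFeaturesToTrack(g0,80,.02,3,mask=m)
        if P is None: continue
        for u in P[:,0]:
            d=toL(q0,w(c,u,0)[None])[0]-o; LL.append(o+d*(v-o[ax])/d[ax]); PP.append(u)
    L=np.array(LL);P0=np.array(PP,np.float32)[:,None]
    b=p(c,toW(q0,0,L)); Pg=(P0[:,0]+p(c,toW(x0[:3],x0[3],L))-b).astype(np.float32)[:,None]
    kw=dict(winSize=(13,13),maxLevel=1,flags=cv2.OPTFLOW_USE_INITIAL_FLOW)
    P1,st,_=cv2.calcOpticalFlowPyrLK(g0,g1,P0,Pg.copy(),**kw); Pb,sb,_=cv2.calcOpticalFlowPyrLK(g1,g0,P1,P0.copy(),**kw)
    ok=(st[:,0]>0)&(sb[:,0]>0)&(np.linalg.norm(Pb-P0,axis=2)[:,0]<.5)
    return c,L[ok],b[ok]+(P1-P0)[ok,0]
def track(guess=None,it=2):
    x=np.r_[q0,0.] if guess is None else np.array(guess)
    for _ in range(it):
        D_=[feats(n,x) for n in ("scene","top")]
        f=lambda x:np.concatenate([(p(c,toW(x[:3],x[3],L))-b).ravel() for c,L,b in D_])
        x=least_squares(f,x,loss="soft_l1",f_scale=.3,x_scale=[.01,.01,.05,.05]).x
    print("n",[len(d[1]) for d in D_],"med res",[np.round(np.median(np.abs(p(c,toW(x[:3],x[3],L))-b)),2) for c,L,b in D_],"station",np.round(x[:2]*1000,1),"yaw,tilt deg",np.round(np.degrees(x[2:]),2))
    c=D_[0][0]
'''
open("trk.py","w").write(s[:a]+new+s[b:])
E
python3 - <<'E'
from trk import *
for ti in (1.4,2.5): track(guess=np.r_[q0,np.radians(ti)])
E
```

```text
n [140, 76] med res [np.float64(0.15), np.float64(0.33)] station [556.7 292.6] yaw,tilt deg [3.98 2.22]
 foot L in shoe x,y mm, height [-24.7  14.2   5. ]
 foot R in shoe x,y mm, height [-26.1  -6.2   5. ]
n [139, 75] med res [np.float64(0.14), np.float64(0.34)] station [556.7 292.7] yaw,tilt deg [3.97 2.21]
 foot L in shoe x,y mm, height [-24.7  14.2   5. ]
 foot R in shoe x,y mm, height [-26.1  -6.2   5. ]
```

Emit:
send_rows(
  series=[
    [[0,0,1.4,0,0.5,0,1],[0,0,1.4,0,0.5,0,1],[0,0,1.4,0,0.5,0,1],[0,0,1.4,0,0.5,0,1],[0,0,1.4,0,0.5,0,1],[0,0,1.4,0,0.4,0,1],[0,0,0,0,0,0,1]],
  ],
)

```text
time: 11.17
tcp_pos: [0.6009, -0.0409, 0.0402]
tcp_rot: [0.014, 0.655, 0.755, -0.013]
force: [-4.3, 3.8, 5.4]
width: 0.271
```

```bash
python3 trk.py; python3 - <<'E'
from plan import *
# swing preview about F: alpha from -8.1 in 4-deg steps
P0,R0=bar(.577,.1275,.0304,-8.1,2.5,.102); 
P,R=bar(.577,.1275,.0304,-4.1,2.5,.102); print((P-P0)*1000, rows(P,R,8,P0,R0))
E
```

```text
t 11.17 tcp [600.9 -40.9  40.2] phi,pitch,roll [9.81e+01 2.20e+00 3.00e-02] F [-4.3  3.8  5.4] M [0.24 0.64 0.09] w 0.271 j [-0.25  0.47  1.66 -0.04  1.   -0.36]
tip [562.5 229.1  27.9] alpha -8.1 pitch 1.86 roll 0.03 at F line: x,z [576.9  31.3] L 102.7
n [128, 68] med res [np.float64(0.2), np.float64(0.34)] station [556.6 292.8] yaw,tilt deg [4.02 3.95]
 foot L in shoe x,y mm, height [-24.7  14.5   9. ]
 foot R in shoe x,y mm, height [-26.1  -5.8   9. ]
[-1.18453246e+01 -1.26590001e+00  6.93889390e-15] [ 0.01 -1.49 -0.    0.02 -0.    0.5 ]
```

The feet are up 9 mm. Now I'll swing the handle towards −x in small steps.

Emit:
send_rows(
  series=[
    [[0,-1.5,0,0,0,0.5,1],[0,-1.5,0,0,0,0.5,1],[0,-1.5,0,0,0,0.5,1],[0,-1.5,0,0,0,0.5,1],[0,-1.5,0,0,0,0.5,1],[0,-1.5,0,0,0,0.5,1],[0,-1.5,0,0,0,0.5,1],[0,-1.5,0,0,0,0.5,1],[0,0,0,0,0,0,1]],
  ],
)

```text
time: 12.12
tcp_pos: [0.5903, -0.043, 0.0409]
tcp_rot: [0.017, 0.681, 0.732, -0.011]
force: [-2.6, 3.1, 3.5]
width: 0.275
```

```bash
python3 trk.py
```

```text
t 12.12 tcp [590.3 -43.   40.9] phi,pitch,roll [94.08  2.31 -0.42] F [-2.6  3.1  3.5] M [0.2  0.37 0.9 ] w 0.275 j [-0.25  0.45  1.69 -0.04  0.98 -0.3 ]
tip [570.9 229.   28.1] alpha -4.08 pitch 1.97 roll -0.42 at F line: x,z [578.2  31.6] L 101.8
n [133, 65] med res [np.float64(0.21), np.float64(0.37)] station [558.9 292.5] yaw,tilt deg [5.13 3.8 ]
 foot L in shoe x,y mm, height [-21.5  12.2   8.6]
 foot R in shoe x,y mm, height [-22.5  -5.3   8.6]
```

Emit:
send_rows(
  series=[
    [[0,-1.6,0.05,0.05,0,0.5,1],[0,-1.6,0.05,0.05,0,0.5,1],[0,-1.6,0.05,0.05,0,0.5,1],[0,-1.6,0.05,0.05,0,0.5,1],[0,-1.6,0.05,0.05,0,0.5,1],[0,-1.6,0.05,0.05,0,0.5,1],[0,-1.6,0.05,0.05,0,0.5,1],[0,-1.6,0.05,0.05,0,0.5,1],[0,0,0,0,0,0,1]],
  ],
)

```text
time: 13.07
tcp_pos: [0.577, -0.0439, 0.0407]
tcp_rot: [0.016, 0.709, 0.705, -0.013]
force: [-1.6, 2.0, 4.3]
width: 0.277
```

```bash
python3 trk.py
```

```text
t 13.07 tcp [577.  -43.9  40.7] phi,pitch,roll [89.74  2.34 -0.22] F [-1.6  2.   4.3] M [0.13 0.27 0.95] w 0.277 j [-0.26  0.43  1.72 -0.05  0.98 -0.23]
tip [578.3 228.8  27.8] alpha 0.26 pitch 2.0 roll -0.22 at F line: x,z [577.8  31.3] L 101.3
n [137, 63] med res [np.float64(0.23), np.float64(0.48)] station [561.8 292.7] yaw,tilt deg [6.48 3.85]
 foot L in shoe x,y mm, height [-17.3   9.9   8.7]
 foot R in shoe x,y mm, height [-17.9  -4.    8.7]
```

```bash
cat > blk.py <<'E'
from plan import *
from h import *
def brown(im):
    hsv=cv2.cvtColor(np.ascontiguousarray(im),cv2.COLOR_RGB2HSV); m=cv2.inRange(hsv,(5,110,30),(18,255,200)); m[:,:355]=0;m[:,400:]=0; m[:245]=0; m[300:]=0
    n,l,s,c=cv2.connectedComponentsWithStats(m); o=[]
    for i in range(1,n):
        if s[i,4]>25: o.append(s[i].tolist())
    return o
def bar_axis(c):
    # blade edges in scene columns: gray dark bluish; print column profiles
    im=c["image"].astype(int); return im
s=capture("scene")
for n,im in (("init",cv2.imread("pics/scene0.png")[:,:,::-1]),("g4",np.load("pics/g4.npy")),("now",s["image"])): print(n,brown(im))
for q in ((0,.102),(0,.16)): pass
im=s["image"].astype(int)
for u in (330,345,400,410): print(u,[tuple(im[v,u]) for v in range(250,275,1)] if 0 else [int(im[v,u,2]-im[v,u,0]) for v in range(245,282)])
_,p_,R=cur()
for tx in (.273,.2,.15,.1,.06):
    print(tx,[p(s,p_+R.apply([tx,y,TZ-.007]))[0].round(1).tolist() for y in(-.014,.014)])
E
python3 blk.py
```

```text
init [[364, 254, 28, 37, 688]]
g4 [[364, 254, 22, 7, 102], [368, 273, 24, 19, 265]]
now [[364, 254, 17, 5, 66], [368, 272, 24, 20, 362]]
330 [-27, -27, -28, -28, -25, -26, -27, -28, -26, -26, -26, -28, -27, -27, -27, -11, -1, -2, -1, -1, 0, 1, -1, 0, -1, -2, -3, -3, -17, -17, -17, -19, -15, -15, -14, -15, -13]
345 [-25, -27, -26, -26, -28, -27, -26, -25, -25, -25, -28, -27, -25, -25, -26, -3, 1, 1, -1, 1, -1, 0, 0, -2, 0, -3, -4, -9, -19, -18, -14, -14, -14, -14, -13, -14, -14]
400 [-18, -17, -18, -17, -17, -19, -18, -18, -16, -17, -18, -18, -18, -6, -1, -2, -4, -1, -1, -2, -2, -1, -1, -2, -4, -6, -19, -19, -20, -15, -14, -13, -15, -14, -14, -13, -14]
410 [-18, -19, -18, -10, -3, -3, -10, -10, -16, -18, -17, -18, -17, -2, 0, -1, -3, -2, -2, -3, -4, -2, -3, -1, -2, -10, -17, -18, -17, -14, -15, -14, -15, -14, -13, -16, -14]
0.273 [[434.9, 256.9], [437.9, 266.9]]
0.2 [[400.1, 257.7], [402.4, 267.7]]
0.15 [[376.0, 258.2], [377.9, 268.3]]
0.1 [[351.7, 258.7], [353.1, 268.9]]
0.06 [[332.2, 259.2], [333.2, 269.4]]
```

The block hasn't moved, and the bar follows the tool with slight take-up at the teeth. I'll continue.

Emit:
send_rows(
  series=[
    [[0,-1.5,0.03,0,0,0.5,1],[0,-1.5,0.03,0,0,0.5,1],[0,-1.5,0.03,0,0,0.5,1],[0,-1.5,0.03,0,0,0.5,1],[0,-1.5,0.03,0,0,0.5,1],[0,-1.5,0.03,0,0,0.5,1],[0,-1.5,0.03,0,0,0.5,1],[0,-1.5,0.03,0,0,0.5,1],[0,-1.5,0.03,0,0,0.5,1],[0,0,0,0,0,0,1]],
  ],
)

```text
time: 14.15
tcp_pos: [0.5624, -0.0437, 0.0405]
tcp_rot: [0.017, 0.738, 0.675, -0.013]
force: [-2.7, 1.8, 4.2]
width: 0.273
```

```bash
python3 trk.py
```

```text
t 14.15 tcp [562.4 -43.7  40.5] phi,pitch,roll [84.87  2.36 -0.43] F [-2.7  1.8  4.2] M [-0.    0.25  1.05] w 0.273 j [-0.27  0.4   1.76 -0.05  0.96 -0.15]
tip [586.8 227.9  27.4] alpha 5.13 pitch 2.02 roll -0.43 at F line: x,z [577.8  31. ] L 100.9
n [131, 66] med res [np.float64(0.36), np.float64(0.52)] station [565.1 293.2] yaw,tilt deg [8.14 3.76]
 foot L in shoe x,y mm, height [-12.3   7.3   8.5]
 foot R in shoe x,y mm, height [-12.6  -2.2   8.5]
```

Emit:
send_rows(
  series=[
    [[0.1,-1.5,0.03,0.05,0,0.5,1],[0.1,-1.5,0.03,0.05,0,0.5,1],[0.1,-1.5,0.03,0.05,0,0.5,1],[0.1,-1.5,0.03,0.05,0,0.5,1],[0.1,-1.5,0.03,0.05,0,0.5,1],[0.1,-1.5,0.03,0.05,0,0.5,1],[0.1,-1.5,0.03,0.05,0,0.5,1],[0.1,-1.5,0.03,0.05,0,0.5,1],[0.1,-1.5,0.03,0.05,0,0.5,1],[0,0,0,0,0,0,1]],
  ],
)

```text
time: 15.18
tcp_pos: [0.5481, -0.0417, 0.0403]
tcp_rot: [0.015, 0.766, 0.643, -0.015]
force: [-4.0, -0.0, 3.7]
width: 0.275
```

```bash
python3 trk.py
```

```text
t 15.18 tcp [548.1 -41.7  40.3] phi,pitch,roll [80.01  2.43 -0.16] F [-4.  -0.   3.7] M [-0.04  0.39  1.12] w 0.275 j [-0.27  0.38  1.79 -0.05  0.96 -0.06]
tip [595.4 226.8  26.9] alpha 9.99 pitch 2.09 roll -0.16 at F line: x,z [578.   30.6] L 100.9
n [124, 60] med res [np.float64(0.44), np.float64(0.48)] station [568.8 293.4] yaw,tilt deg [9.99 3.78]
 foot L in shoe x,y mm, height [-6.6  4.3  8.6]
 foot R in shoe x,y mm, height [-6.7 -0.5  8.6]
```

Emit:
send_rows(
  series=[
    [[0.1,-1.5,0,0,0,0.5,1],[0.1,-1.5,0,0,0,0.5,1],[0.1,-1.5,0,0,0,0.5,1],[0.1,-1.5,0,0,0,0.5,1],[0.1,-1.5,0,0,0,0.5,1],[0,0,0,0,0,0,1]],
  ],
)

```text
time: 15.88
tcp_pos: [0.5405, -0.04, 0.0403]
tcp_rot: [0.015, 0.781, 0.625, -0.015]
force: [-3.6, 0.2, 3.7]
width: 0.277
```

```bash
python3 trk.py
```

```text
t 15.88 tcp [540.5 -40.   40.3] phi,pitch,roll [77.34  2.46 -0.3 ] F [-3.6  0.2  3.7] M [-0.13  0.39  1.28] w 0.277 j [-0.27  0.36  1.81 -0.05  0.96 -0.02]
tip [600.3 226.   26.8] alpha 12.66 pitch 2.12 roll -0.3 at F line: x,z [578.2  30.5] L 101.0
n [119, 55] med res [np.float64(0.52), np.float64(0.5)] station [570.7 293.8] yaw,tilt deg [10.9  3.7]
 foot L in shoe x,y mm, height [-3.6  3.   8.4]
 foot R in shoe x,y mm, height [-3.7  0.6  8.4]
```

Emit:
send_rows(
  series=[
    [[0.1,-1.2,0,0,0,0.4,1],[0.1,-1.2,0,0,0,0.4,1],[0.1,-1.2,0,0,0,0.4,1],[0,0,0,0,0,0,1]],
  ],
)

```text
time: 16.42
tcp_pos: [0.5376, -0.0395, 0.0403]
tcp_rot: [0.017, 0.787, 0.617, -0.015]
force: [-2.8, -0.3, 4.5]
width: 0.275
```

```bash
python3 trk.py
```

```text
t 16.42 tcp [537.6 -39.5  40.3] phi,pitch,roll [76.2   2.53 -0.43] F [-2.8 -0.3  4.5] M [-0.17  0.39  1.74] w 0.275 j [-0.27  0.36  1.82 -0.05  0.95  0.  ]
tip [602.7 225.3  26.5] alpha 13.8 pitch 2.19 roll -0.43 at F line: x,z [578.6  30.4] L 100.8
n [120, 54] med res [np.float64(0.55), np.float64(0.45)] station [570.9 293.7] yaw,tilt deg [10.92  3.72]
 foot L in shoe x,y mm, height [-3.5  2.9  8.4]
 foot R in shoe x,y mm, height [-3.5  0.6  8.4]
```

Emit:
send_rows(
  series=[
    [[0.05,-1,0,0.05,0,0.35,1],[0.05,-1,0,0.05,0,0.35,1],[0,0,0,0,0,0,1]],
  ],
)

```text
time: 16.87
tcp_pos: [0.5356, -0.0391, 0.0403]
tcp_rot: [0.016, 0.79, 0.612, -0.016]
force: [-3.4, -0.4, 3.5]
width: 0.278
```

```bash
python3 trk.py; python3 - <<'E'
from h import *
s=capture("scene"); t=capture("top")
crop(s,425,280,"a",60,35,10); crop(s,395,240,"b",60,25,10)
cv2.imwrite("pics/g5.png",np.vstack([cv2.imread("pics/a.png"),cv2.imread("pics/b.png")]))
E
```

```text
t 16.87 tcp [535.6 -39.1  40.3] phi,pitch,roll [75.53  2.55 -0.34] F [-3.4 -0.4  3.5] M [-0.23  0.32  1.91] w 0.278 j [-0.27  0.36  1.83 -0.05  0.95  0.02]
tip [603.8 224.9  26.4] alpha 14.47 pitch 2.21 roll -0.34 at F line: x,z [578.7  30.3] L 100.7
n [120, 52] med res [np.float64(0.54), np.float64(0.45)] station [570.9 293.7] yaw,tilt deg [10.92  3.73]
 foot L in shoe x,y mm, height [-3.4  2.9  8.5]
 foot R in shoe x,y mm, height [-3.5  0.6  8.5]
```

View pics/g5.png

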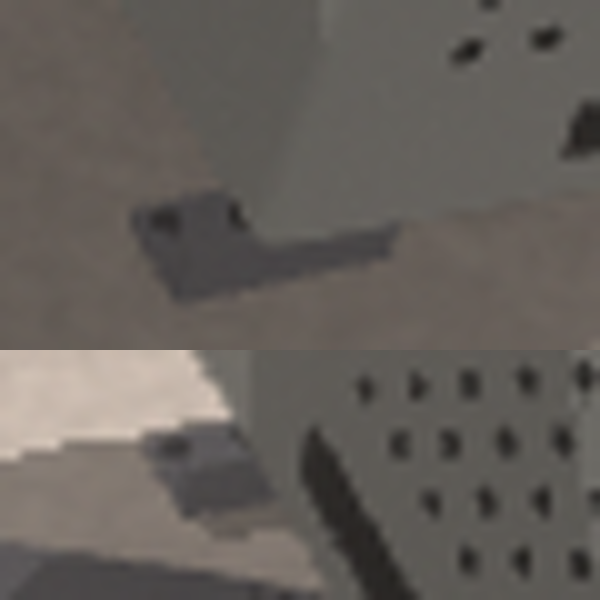

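The feet have stopped moving: tracked motion is 0 over the last 0.7° while Mz rises, so they are against the stops. In the last crop the right shoe plate sits at (140–400, 200–300), with the corner of the box over it. I'll ease the swing back to unload the stops before lowering.

Emit:
send_rows(
  series=[
    [[0,1,0,0,0,-0.35,1],[0,1.2,0,0.1,0,-0.4,1],[0,1.2,0,0.1,0,-0.4,1],[0,0.5,0,0.1,0,-0.2,1],[0,0,0,0,0,0,1]],
  ],
)

```text
time: 17.58
tcp_pos: [0.5368, -0.0393, 0.0396]
tcp_rot: [0.01, 0.785, 0.62, -0.019]
force: [-4.3, 0.2, 6.5]
width: 0.279
```

```bash
python3 trk.py
```

```text
t 17.58 tcp [536.8 -39.3  39.6] phi,pitch,roll [76.6   2.44  0.44] F [-4.3  0.2  6.5] M [-0.24  0.39  1.01] w 0.279 j [-0.27  0.37  1.81 -0.05  0.97 -0.  ]
tip [600.  225.9  26.1] alpha 13.4 pitch 2.1 roll 0.44 at F line: x,z [576.5  29.8] L 101.2
n [118, 55] med res [np.float64(0.57), np.float64(0.56)] station [570.6 293.8] yaw,tilt deg [10.95  3.84]
 foot L in shoe x,y mm, height [-3.7  3.   8.7]
 foot R in shoe x,y mm, height [-3.8  0.8  8.7]
```

Emit:
send_rows(
  series=[
    [[0,0,-1,0,-0.33,0,1],[0,0,-1,0,-0.33,0,1],[0,0,-1,0,-0.33,0,1],[0,0,-1,0,-0.33,0,1],[0,0,-1,0,-0.33,0,1],[0,0,-1,0,-0.33,0,1],[0,0,-1,0,-0.33,0,1],[0,0,-1,0,-0.33,0,1],[0,0,0,0,0,0,1]],
  ],
)

```text
time: 18.53
tcp_pos: [0.5363, -0.0389, 0.0479]
tcp_rot: [0.025, 0.786, 0.617, -0.039]
force: [-5.2, -1.6, 3.8]
width: 0.277
```

```bash
python3 trk.py
```

```text
t 18.53 tcp [536.3 -38.9  47.9] phi,pitch,roll [76.27  5.25  0.52] F [-5.2 -1.6  3.8] M [-0.33  0.46  1.14] w 0.277 j [-0.24  0.36  1.8  -0.11  0.99  0.06]
tip [600.8 225.   21.1] alpha 13.73 pitch 4.91 roll 0.52 at F line: x,z [577.   29.7] L 100.7
n [119, 56] med res [np.float64(0.49), np.float64(0.49)] station [570.8 294. ] yaw,tilt deg [10.96  2.4 ]
 foot L in shoe x,y mm, height [-3.5  3.   5.4]
 foot R in shoe x,y mm, height [-3.5  0.8  5.4]
```

Emit:
send_rows(
  series=[
    [[0,0,-0.8,0,-0.3,0,1],[0,0,-0.8,0,-0.3,0,1],[0,0,-0.8,0,-0.3,0,1],[0,0,-0.8,0,-0.3,0,1],[0,0,-0.8,0,-0.3,0,1],[0,0,-0.8,0,-0.3,0,1],[0,0,-0.8,0,-0.3,0,1],[0,0,-0.8,0,-0.3,0,1],[0,0,0,0,0,0,1]],
  ],
)

```text
time: 19.48
tcp_pos: [0.5359, -0.038, 0.0544]
tcp_rot: [0.038, 0.785, 0.615, -0.057]
force: [-4.8, -2.6, 2.8]
width: 0.275
```

```bash
python3 trk.py
```

```text
t 19.48 tcp [535.9 -38.   54.4] phi,pitch,roll [76.2   7.87  0.6 ] F [-4.8 -2.6  2.8] M [-0.2   0.5   0.91] w 0.275 j [-0.21  0.36  1.79 -0.16  1.01  0.12]
tip [600.3 224.4  15.2] alpha 13.8 pitch 7.53 roll 0.6 at F line: x,z [576.5  28.4] L 100.6
n [118, 62] med res [np.float64(0.48), np.float64(0.41)] station [570.7 294.4] yaw,tilt deg [10.8   1.28]
 foot L in shoe x,y mm, height [-3.7  3.6  2.9]
 foot R in shoe x,y mm, height [-3.7  0.9  2.9]
```

Emit:
send_rows(
  series=[
    [[0,0,-1,0,-0.3,0,1],[0,0,-1,0,-0.3,0,1],[0,0,-1,0,-0.3,0,1],[0,0,-1,0,-0.3,0,1],[0,0,-1,0,-0.3,0,1],[0,0,-1,0,-0.3,0,1],[0,0,-1,0,-0.3,0,1],[0,0,-1,0,-0.3,0,1],[0,0,0,0,0,0,1]],
  ],
)

```text
time: 20.43
tcp_pos: [0.5348, -0.0349, 0.0605]
tcp_rot: [0.049, 0.786, 0.612, -0.075]
force: [-2.7, -0.8, -1.4]
width: 0.282
```

```bash
python3 trk.py
```

```text
t 20.43 tcp [534.8 -34.9  60.5] phi,pitch,roll [75.92 10.25  0.82] F [-2.7 -0.8 -1.4] M [0.54 0.33 0.29] w 0.282 j [-0.18  0.36  1.78 -0.21  1.04  0.18]
tip [600.  225.4  10.2] alpha 14.08 pitch 9.91 roll 0.82 at F line: x,z [575.4  27.8] L 102.5
n [123, 62] med res [np.float64(0.51), np.float64(0.35)] station [570.7 294.2] yaw,tilt deg [10.77  1.32]
 foot L in shoe x,y mm, height [-3.8  3.4  3. ]
 foot R in shoe x,y mm, height [-3.8  0.7  3. ]
```

The tilt has stopped changing and the load is off the bar, so the feet stand on the plates. I'll free the blade and draw it out along its axis.

```bash
python3 - <<'E'
from plan import *
P,R=bar(.5765,.1275,.0315,13.9,14,.101); print(rows(P,R,6))
P2,R2=bar(.5765,.1275,.034,13.9,14,.04); print(rows(P2,R2,6,P,R))
E
```

```text
[-0.25  0.23 -2.68 -0.14 -0.68 -0.02]
[-10.27   0.    -0.34   0.     0.     0.  ]
```

Emit:
send_rows(
  series=[
    [[-0.2,0.2,-2.7,-0.14,-0.68,0,1],[-0.2,0.2,-2.7,-0.14,-0.68,0,1],[-0.2,0.2,-2.7,-0.14,-0.68,0,1],[-0.2,0.2,-2.7,-0.14,-0.68,0,1],[-0.2,0.2,-2.7,-0.14,-0.68,0,1],[-0.2,0.2,-2.7,-0.14,-0.68,0,1],[0,0,0,0,0,0,1]],
  ],
)

```text
time: 21.22
tcp_pos: [0.537, -0.0324, 0.0773]
tcp_rot: [0.079, 0.782, 0.61, -0.1]
force: [0.9, -0.5, -5.9]
width: 0.277
```

```bash
python3 trk.py;  python3 - <<'E'
from plan import *
P2,R2=bar(.5765,.1275,.037,13.9,14,.04); print(rows(P2,R2,7))
E
```

```text
t 21.22 tcp [537.  -32.4  77.3] phi,pitch,roll [75.85 14.65 -0.16] F [ 0.9 -0.5 -5.9] M [ 0.21 -0.02  0.  ] w 0.277 j [-0.13  0.35  1.77 -0.29  1.07  0.26]
tip [601.4 223.2   6.5] alpha 14.15 pitch 14.31 roll -0.16 at F line: x,z [577.3  31.7] L 101.9
n [129, 60] med res [np.float64(0.55), np.float64(0.35)] station [570.7 294.1] yaw,tilt deg [10.84  1.33]
 foot L in shoe x,y mm, height [-3.7  3.2  3. ]
 foot R in shoe x,y mm, height [-3.8  0.7  3. ]
[-9.02  0.06 -0.62  0.    0.03 -0.04]
```

Emit:
send_rows(
  series=[
    [[-5,0,0,0,0,0,1],[-9,0,0,0,0,0,1],[-9,0,-0.5,0,0,0,1],[-9,0,-0.8,0,0,0,1],[-9,0,-0.8,0,0,0,1],[-9,0,-0.8,0,0,0,1],[-9,0,-0.8,0,0,0,1],[0,0,0,0,0,0,1]],
  ],
)

```text
time: 22.08
tcp_pos: [0.5204, -0.0952, 0.0968]
tcp_rot: [0.079, 0.783, 0.609, -0.101]
force: [1.0, -0.4, -5.8]
width: 0.277
```

```bash
python3 trk.py;  python3 - <<'E'
from plan import *
P,R=bar(.5765,.1275,.095,13.9,3,-.03); print(P,rows(P,R,10))
R2=rot(91,DP); P2=np.array([.45,-.25,.08]); print(rows(P2,R2,12,P,R))
E
```

```text
t 22.08 tcp [520.4 -95.2  96.8] phi,pitch,roll [ 7.571e+01  1.466e+01 -4.000e-02] F [ 1.  -0.4 -5.8] M [ 0.19 -0.09 -0.  ] w 0.277 j [-0.25  0.28  1.8  -0.29  1.07  0.14]
tip [585.5 160.3  25.9] alpha 14.29 pitch 14.32 roll -0.04 at F line: x,z [577.1  34.6] L 35.0
n [122, 59] med res [np.float64(0.45), np.float64(0.37)] station [570.7 294.4] yaw,tilt deg [10.74  1.26]
 foot L in shoe x,y mm, height [-3.7  3.6  2.9]
 foot R in shoe x,y mm, height [-3.8  0.9  2.9]
[ 0.50385737 -0.16603524  0.11427227] [-7.72  0.18 -0.59 -0.01  1.13 -0.03]
[-7.42 -3.6   3.12 -0.04  0.25 -1.24]
```

Emit:
send_rows(
  series=[
    [[-3,0,-3,0,1.1,0,1],[-8,0.2,-1,0,1.1,0,1],[-8,0.2,-0.6,0,1.1,0,1],[-8,0.2,-0.6,0,1.1,0,1],[-8,0.2,-0.6,0,1.1,0,1],[-8,0.2,-0.6,0,1.1,0,1],[-8,0.2,-0.6,0,1.1,0,1],[-8,0.2,-0.6,0,1.1,0,1],[-8,0.2,-0.6,0,1.1,0,1],[-8,0.2,-0.6,0,1.1,0,1]],
  ],
)

```text
time: 23.12
tcp_pos: [0.5038, -0.1571, 0.1133]
tcp_rot: [0.014, 0.784, 0.62, -0.023]
force: [-0.1, 0.2, -6.4]
width: 0.272
```

```bash
python3 - <<'E'
from plan import *
state(); where()
print(rows([.45,-.25,.05],rot(91,DP),12))
E
```

```text
t 23.12 tcp [ 503.8 -157.1  113.3] phi,pitch,roll [76.69  3.04  0.42] F [-0.1  0.2 -6.4] M [-0.09  0.   -0.01] w 0.272 j [-0.49  0.22  1.82 -0.06  1.09 -0.23]
tip [566.6 108.1  97. ] alpha 13.31 pitch 2.7 roll 0.42 at F line: x,z [571.2  96.1] L -20.0
[-8.07 -3.52  5.55 -0.07  0.22 -1.19]
```

Emit:
send_rows(
  series=[
    [[-8,-3.5,2,0,0.22,-1.19,1],[-8,-3.5,3,0,0.22,-1.19,1],[-8,-3.5,4,0,0.22,-1.19,1],[-8,-3.5,6,0,0.22,-1.19,1],[-8,-3.5,6,0,0.22,-1.19,1],[-8,-3.5,6,0,0.22,-1.19,1],[-8,-3.5,6,0,0.22,-1.19,1],[-8,-3.5,6,0,0.22,-1.19,1],[-8,-3.5,6,0,0.22,-1.19,1],[-8,-3.5,6,0,0.22,-1.19,1],[-8,-3.5,6,0,0.22,-1.19,1],[0,0,0,0,0,0,1]],
  ],
)

```text
time: 24.12
tcp_pos: [0.4543, -0.2419, 0.0563]
tcp_rot: [-0.003, 0.7, 0.714, -0.009]
force: [-0.2, -0.2, -5.3]
width: 0.275
```

```bash
python3 - <<'E'
from plan import *
state(); where()
o,p_,R=cur()
print(rows([p_[0],p_[1],.012],rot(91,.34-.5),8))
E
```

```text
t 24.12 tcp [ 454.3 -241.9   56.3] phi,pitch,roll [91.16  0.49  0.92] F [-0.2 -0.2 -5.3] M [-0.11 -0.03  0.03] w 0.275 j [-0.71  0.29  1.87 -0.02  0.98 -0.72]
tip [448.7  31.   52.2] alpha -1.16 pitch 0.15 roll 0.92 at F line: x,z [446.8  52. ] L -96.5
[ 0.02  0.05  5.54 -0.11  0.08  0.02]
```

Emit:
send_rows(
  series=[
    [[0,0,5.5,-0.11,0,0,1],[0,0,5.5,-0.11,0,0,1],[0,0,5.5,-0.11,0,0,1],[0,0,5.5,-0.11,0,0,1],[0,0,5.5,-0.11,0,0,1],[0,0,5.5,-0.11,0,0,1],[0,0,5.5,-0.11,0,0,1],[0,0,3,-0.11,0,0,1],[0,0,1,0,0,0,1],[0,0,0,0,0,0,1]],
  ],
)

```text
time: 24.95
tcp_pos: [0.4552, -0.2392, 0.0092]
tcp_rot: [0.003, 0.699, 0.715, -0.003]
force: [0.1, -0.0, -6.3]
width: 0.277
```

```bash
python3 - <<'E'
from plan import *
state(); where()
E
```

```text
t 24.95 tcp [ 455.2 -239.2    9.2] phi,pitch,roll [ 9.125e+01  4.600e-01 -3.000e-02] F [ 0.1 -0.  -6.3] M [-0.17 -0.05 -0.03] w 0.277 j [-0.71  0.37  1.9  -0.01  0.87 -0.73]
tip [449.3  33.7   5.2] alpha -1.25 pitch 0.12 roll -0.03 at F line: x,z [447.2   5. ] L -93.8
```

Emit:
send_rows(
  series=[
    [[0,0,1.2,0,0,0,1],[0,0,1.2,0,0,0,1],[0,0,1,0,0,0,1],[0,0,0.8,0,0,0,1],[0,0,0,0,0,0,1]],
  ],
)

```text
time: 25.37
tcp_pos: [0.4558, -0.2399, 0.0054]
tcp_rot: [0.004, 0.699, 0.715, -0.003]
force: [-0.2, 0.8, -5.3]
width: 0.279
```

```bash
python3 - <<'E'
from plan import *
state(); where()
E
```

```text
t 25.37 tcp [ 455.8 -239.9    5.4] phi,pitch,roll [91.24  0.53 -0.1 ] F [-0.2  0.8 -5.3] M [-0.05 -0.02  0.06] w 0.279 j [-0.71  0.38  1.89 -0.01  0.86 -0.73]
tip [449.9  33.    1.1] alpha -1.24 pitch 0.19 roll -0.1 at F line: x,z [447.9   0.8] L -94.6
```

Emit:
send_rows(
  series=[
    [[0,0,0.9,0,0,0,1],[0,0,0.9,0,0,0,1],[0,0,0,0,0,0,1],[0,0,0,0,0,0,0.65],[0,0,0,0,0,0,0.4],[0,0,0,0,0,0,0],[0,0,0,0,0,0,0],[0,0,0,0,0,0,0]],
  ],
)

```text
time: 26.03
tcp_pos: [0.4587, -0.2423, 0.0067]
tcp_rot: [0.007, 0.7, 0.715, -0.002]
force: [0.4, -0.1, -0.0]
width: 0.901
```

```bash
python3 - <<'E'
from plan import *
state(); where()
E
```

```text
t 26.03 tcp [ 458.7 -242.3    6.7] phi,pitch,roll [91.21  0.78 -0.41] F [ 0.4 -0.1 -0. ] M [ 0.05 -0.01  0.01] w 0.901 j [-0.71  0.38  1.89 -0.01  0.86 -0.73]
tip [453.   30.6   1.1] alpha -1.21 pitch 0.44 roll -0.41 at F line: x,z [4.509e+02 4.000e-01] L -96.9
```

Released. I'll retreat straight up, then back towards the start so both views are clear.

Emit:
send_rows(
  series=[
    [[0,0,0,0,0,0,0],[0,0,-10,0,0,0,0],[0,0,-20,0,0,0,0],[0,0,-30,0,0,0,0],[0,0,-30,0,0,0,0],[0,0,-30,0,0,0,0],[-20,-20,-20,0,0,0,0],[-20,-25,0,0,0,0,0],[-20,-25,0,0,0,0,0],[-20,-25,0,0,0,0,0],[-10,-10,0,0,0,0,0],[0,0,0,0,0,0,0]],
  ],
)

```text
time: 27.03
tcp_pos: [0.3524, -0.3365, 0.1641]
tcp_rot: [0.012, 0.697, 0.717, -0.004]
force: [0.1, -0.6, -0.1]
width: 0.999
```

```bash
python3 trk.py; python3 - <<'E'
from h import *
s=capture("scene"); im=s["image"][:,:,::-1]
a=cv2.resize(im[120:400,60:560],None,fx=1.3,fy=1.3); 
b=cv2.resize(im[240:325,395:520],None,fx=5,fy=2.5)[:,:650]
crop(s,395,250,"b",125,65,5); b=cv2.imread("pics/b.png")
a=a[:, :650]; b=cv2.copyMakeBorder(b[:225],0,0,0,650-b.shape[1],cv2.BORDER_CONSTANT)
o=np.vstack([a,b]); print(o.shape); cv2.imwrite("pics/fin.png",o[:600])
E
```

```text
t 27.03 tcp [ 352.4 -336.5  164.1] phi,pitch,roll [91.55  1.32 -0.67] F [ 0.1 -0.6 -0.1] M [ 0.05 -0.03 -0.02] w 0.999 j [-1.01  0.04  1.91 -0.    1.17 -1.03]
tip [345.  -63.7 156. ] alpha -1.55 pitch 0.98 roll -0.67 at F line: x,z [339.9 152.7] L -191.3
n [136, 67] med res [np.float64(0.47), np.float64(0.42)] station [571.1 293.4] yaw,tilt deg [10.81  1.52]
 foot L in shoe x,y mm, height [-3.4  2.5  3.5]
 foot R in shoe x,y mm, height [-3.5 -0.1  3.5]
(589, 650, 3)
```

View pics/fin.png

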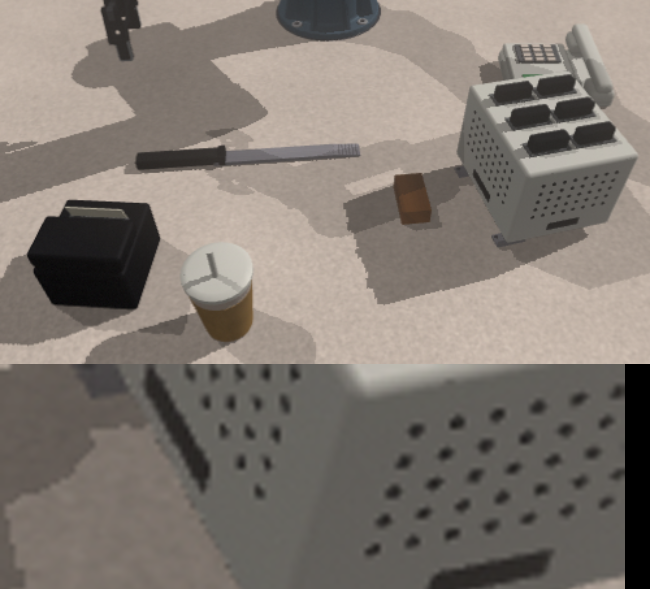

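The final view shows the bar lying flat and clear at (137–360, 155), with the block, printer, cup and phone in place. The station sits over the shoes. Tracked foot positions match those at stop contact (−3.4/−3.5 mm) at about plate height. Handing in.

```bash
python3 -c "
from workcell import ticket
print(ticket.sign_off())"
```

```text
the job is handed in; nothing more can be done
None
```

The job is done and handed in at about 27 s. I levered the station's front edge up about 9 mm at the feet, using the bar over the block, and swung the handle until the feet met the stops. Then I eased the swing back to unload the stops, lowered the station, drew the bar out and laid it flat on the counter clear of everything.

**Last checks that agreed:**
- **Feet on the plates:** the tilt stopped changing during lowering while the load came off the bar. The tracked foot height is 3.5 mm against the 4 mm plate.
- **Feet at the stops:** both feet are where they were when they stopped moving (−3.4 and −3.5 mm in the tracked frame).
- **Forces and surroundings:** the forces I read at the end of each move stayed below about 10 N. The final picture shows the printer, cup and phone where they started, and the block did not move during the lift when I checked.

**What disagreed:**
- **Stop position:** my first camera estimate put the shoes about 3.5 mm farther on than where the feet stopped. I took the real stop contact, shown by the motion halting and the moment rising from 1.3 to 1.9 N m, as correct. I could not see the contact directly in the pictures.
- **Possible small gap:** while the bar was lowered and drawn out, the feet tracked 0.3 mm back from the stops. The last clear view no longer showed this, so it is within measuring noise.
- **My slip:** I typed one turn with the wrong sign while carrying the bar in free air. I corrected it before anything was touched.

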